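# Dock a microplate against a plunger-locked stop

### The arm

A 6-joint arm with a two-finger parallel gripper is mounted at the origin on a cart in front of the work surface, level with it; the furniture and walls round the work are solid. World frame = base frame: x ahead of the robot, y to its left, z up, the work surface at z = 0. Lengths are in m, angles in rad, forces in N, time in s.
With the tool pointing down it reaches from about 0.35 to 1 m from the base axis. Payload 7.1 kg.
Tool frame: the origin (TCP) lies at the very end of the fingers, on their centre line; the grasp point (between the pads) lies 19 mm behind it; z points along the fingers, y is the line along which they close (so a half turn about z gives the same grasp; the last joint's range is limited). The gripper opens to 85 mm and grips with 20 to 120 N. Pads are 22 mm wide; open, the fingers measure 114 mm over their backs; the gripper's body (76 mm by 85 mm) begins 54 mm behind the grasp point. The pads swing forward as they close: fully open they stand 13 mm farther back than shut.
Start: joints at [-1.276, 0.423, 1.63, -0, 1.089, -0.019], TCP at [0.193, -0.594, 0.192] pointing down, gripper open.
Joint ranges: [-3, 3], [-0.9, 2.11], [0.09, 2.58], [-1.31, 4.45], [0.11, 2.69], [-2.54, 2.54]. Speed limits (rad/s): [2.39, 2.39, 3.01, 3.14, 3.14, 3.14].

### API

Orientations are given as a unit quaternion [x, y, z, w].
In Python, from rig import r, viewer gives the robot as it stands.
- The arm moves only by the tool carry_out, never from a script. Its argument "plan" is a list that holds one entry, the list of rows, each a list of 7 numbers: the gripper command: -1 is fully open, 1 is shut, values between are in proportion, then the shift along the tool's x, y, z each as a share of 0.5 m, from -1 to 1, then the turn, a rotation vector about the tool's x, y, z each as a share of 180 degrees, from -1 to 1. In form: [[[fingers, dx, dy, dz, ax, ay, az], ...]]. A call has 1 to 5 rows; each row is the pose to reach, as a shift and turn from the pose commanded when the call began, along the tool's axes at that moment, turning the shorter way round; what a row does not reach only later rows make up. A row lasts 1/12 s, in which the tool goes at most 41.7 mm and 7.16 degrees, less where a joint would pass 70% of its speed; a pose out of reach is approached as far as the arm can. A call with a number of a shift or a turn outside -1 to 1 is refused whole. A call with a gripper value outside its range is refused whole. The fingers move at their own pace and stop on an object; the grip force is fixed at half the most. Time passes only in rows, so rows that repeat a pose let the fingers close. It gives the time, the measured TCP pose, the force, the opening and the grip force at its end, in the units of the state.
- r.observe(): the state, without advancing time (a new reading comes with each control period).
- viewer.snapshot(name): name is "side" or "top" or "wrist"; returns a dict with "color" (400x640x3 uint8, red, green, blue), "intrinsics" (3x3 intrinsics, pixels), "D" ([k1, k2, p1, p2, k3] as OpenCV has them; the pictures are not rectified), "camera_from_world" (4x4, takes a point from world to camera coordinates). Camera axes: x right, y down, z forward; pixel columns grow to the right and rows downward; lengths in m; the calibration is good to about 2 mm. A picture is of the moment at which its call begins. There is no depth.
- r.sign_off(): hands the job in; it is judged then, once.
The state is a dict: "time": time; "joint_positions": joint angles; "dq": joint speeds; "tau": joint torques, N m; "tool_pos": TCP position; "orientation": TCP orientation; "force": force on the tool from outside, world axes, zero at the start; "torque": the same for the moment, N m; "gripper_width": opening from 0.0 (shut) to 1.0 (fully open); "finger_force": force on a finger pad.
Only numpy, scipy, OpenCV 4.12 (cv2) and the standard library are available. Lean on these libraries where they do the work, as an engineer would, in place of code of your own. Each camera call takes 0.05 s, during which the arm holds its last target. There are 200 camera calls.

### The job

First take the blue-capped bottle off the docking deck and stand it upright on the bench. Then slide the stop block with the red knob, flat on the plate and pressed to the fence, towards the left until its plunger pin drops right down into the unmarked hole; move the block by itself, not with the microplate. Finally push the microplate flat along the fence until it sits square against the fence and the locked block, leaving the beakers, the dropper bottle and the tube undisturbed and upright.

Things in the scene. Friction and masses are not known exactly. Their poses are not given: they have to be found in the camera images.
- deck: Fixed docking deck. Origin: on the bench under its centre; z up, y along the fence (robot's left), x across, away from the robot. A grey plate 160 wide (x -80 to 80 mm), top at z = 40 mm, lies on it, its ends 200 to 260 mm from the origin along y. In it is one unmarked blind hole: 18 mm diameter, 22 deep, centre at x = 30 mm, y unknown, between 90 and 150 mm, different each time.
- fence_foot (a point): Middle of the fence's foot line, on the plate's top, at the inner face (towards the robot). The aluminium fence is 12 thick and 16 mm high above the plate and runs straight along the deck's y, 220 mm to either side of this point; its inner face is at x = 60 mm of the deck. The hole's centre is 30 mm from this face.
- block: Loose aluminium stop block on the deck plate, a little skew and off the fence: 60 (x) by 90 (y, along the fence) by 24 mm high, 0.35 kg; 3 to 6 N push it. Origin: centre of its underside; z up. Flush with the fence its origin is at x = 30 mm of the deck. A loose plunger (0.1 kg) runs through its centre: a steel pin of 14 mm diameter whose tip slides on the plate, with a red knob, 26 mm diameter.
- plunger (a joint): How far the plunger pin has sunk below its raised place, m: about 0 while its tip rides on the plate, 0.022 when it has dropped by its own weight to the bottom of the hole, which locks the block. The knob's top is then 39 mm above the plate instead of 61. It falls only if the pin is within 2 mm of the hole's centre, so slide slowly; the block then stops dead.
- microplate: Loose white microplate with 24 blue wells on the right part of the deck plate, slightly skew and a little off the fence: 85.5 (x) by 127.8 (y, along the fence) by 15 mm high, about 0.12 kg. Origin: centre of its underside; z up. Against the fence its origin is at x = 17.2 mm of the deck; touching the block it is 108.9 mm from the block's origin along y.
- bottle: Loose 100 ml glass bottle with a blue screw cap (fixed on), standing on the left part of the deck plate in the block's way: body 56 mm diameter up to 94 mm at most, cap 39 mm diameter from 88 to 110 mm; about 0.19 kg. Origin: centre of its base; z up.
- beaker_a: Bystander: glass beaker, yellow below, 60x68 mm, 75 high, standing on the bench near the deck; bystanders swap places. Origin: centre of its base; z up. Apart from the four bystanders the bench within 0.7 m of the robot's axis and 0.4 m left of the deck's centre is free.
- beaker_b: Bystander: a second such beaker, 60x68x75 mm. Origin: centre of its base; z up.
- dropper: Bystander: amber dropper bottle, 33 mm diameter, 104 high. Origin: centre of its base; z up.
- tube: Bystander: 50 ml self-standing tube with red screw cap, 34 mm diameter, 108 high. Origin: centre of its base; z up.
Not all that is in view belongs to the job. What is shaped like the bottle but green or pink is not meant. Several things have the shape of the microplate; the one meant has the colours described above.

How it is judged:
By the outcome, as a careful person would: the job done as asked, in the order asked, and still so for the second after the job is handed in, with the robot touching nothing.
It also fails if it takes over 72 s, if anything falls off the work surface, if the arm or the gripper's body presses on something with over 40 N, if the wrist force passes 120 N, or if a joint passes its speed limit or range.

## Working session

There is one attempt and no reset: what is moved stays moved. The work goes in short steps, Python scripts to look and compute and a tool call to move; the robot and the scene stay as the last step left them, time stands still between calls to the robot, and variables do not carry over. Pictures are saved under pics/ and viewed, at most 10 in all, crops included, and the job is handed in when it is done.

Besides the shell and the picture viewer there is one more tool, called as name(argument=value, ...) on one line, values as JSON. carry_out: Moves the arm, as the interface text tells. Its arguments: {"type":"object","properties":{"plan":{"type":"array","items":{"type":"array","items":{"type":"array","items":{"type":"number","minimum":-1,"maximum":1}}}}},"required":["plan"]}

```bash
ls; mkdir -p pics
cat > h.py <<'E'
import numpy as np, cv2
from rig import r, viewer
def snap(n):
    s=viewer.snapshot(n); s['name']=n; return s
def save(s,f): cv2.imwrite('pics/'+f,cv2.cvtColor(s['color'],cv2.COLOR_RGB2BGR))
def ray(s,px):
    p=cv2.undistortPoints(np.array(px,float).reshape(-1,1,2),np.array(s['intrinsics']),np.array(s['D'],float)).reshape(-1,2)
    T=np.array(s['camera_from_world']);R=T[:3,:3];t=T[:3,3]
    c=-R.T@t; d=np.c_[p,np.ones(len(p))]@R
    return c,d
def onz(s,px,z):
    c,d=ray(s,px); return c+d*((z-c[2])/d[:,2])[:,None]
def proj(s,P):
    T=np.array(s['camera_from_world']);rv=cv2.Rodrigues(T[:3,:3])[0]
    return cv2.projectPoints(np.array(P,float).reshape(-1,1,3),rv,T[:3,3],np.array(s['intrinsics']),np.array(s['D'],float))[0].reshape(-1,2)
E
python3 - <<'E'
from h import *
import numpy as np
np.set_printoptions(precision=4,suppress=True)
a=snap('top');b=snap('side')
for s in(a,b):
    save(s,s['name']+'0.png'); print(ray(s,[[320,200]]),s['intrinsics'])
o=r.observe();print(o['tool_pos'],o['orientation'],o['time'],o['force'],o['gripper_width'])
E
```

```text
pics
(array([0.362 , 0.0825, 1.0766]), array([[ 0.1963, -0.008 , -0.9806]])) [[406.222    0.     322.8995]
 [  0.     406.222  203.0841]
 [  0.       0.       1.    ]]
(array([0.5479, 0.92  , 0.6722]), array([[ 0.0189, -0.821 , -0.5707]])) [[433.5027   0.     319.0255]
 [  0.     433.5027 202.3143]
 [  0.       0.       1.    ]]
[ 0.1928 -0.5939  0.1915] [ 0.9877  0.1563 -0.0001 -0.0007] 0.1 [-0.1646  0.193  -0.162 ] 0.9968552248571919
```

View pics/top0.png

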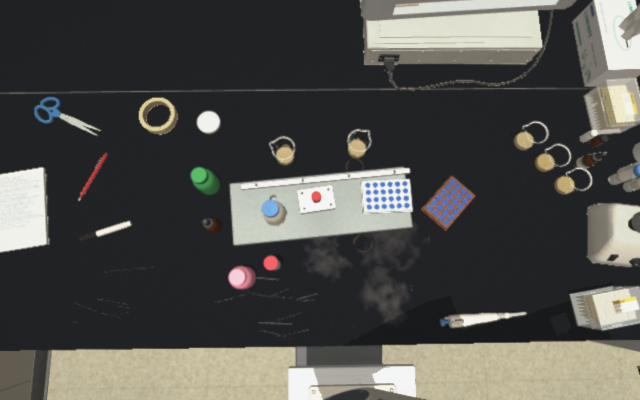

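View pics/side0.png

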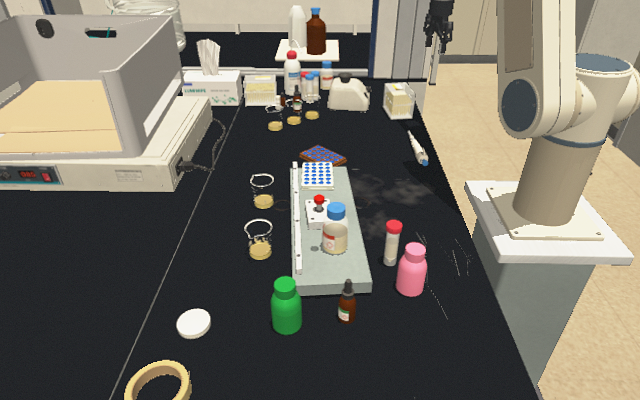

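Top view: the candidates for "bottle" are blue cap (270,208), green (204,180) and pink (241,277), so I choose blue. The candidates for "microplate" are white with blue wells (386,197) and brown with blue wells (448,203), so I choose white. The red knob is at (316,197); the tube cap, also red, is at (272,263). The beakers are at (284,152) and (358,147), and the dropper is at (210,225). The side view agrees: blue cap (336,211), knob (319,200), white plate (317,175).

```bash
cat >> h.py <<'E'
def mask(s,kind):
    h=cv2.cvtColor(s['color'],cv2.COLOR_RGB2HSV);H,S,V=[h[...,i].astype(int) for i in range(3)]
    if kind=='blue': return ((H>98)&(H<125)&(S>130)&(V>80)).astype(np.uint8)
    if kind=='red': return (((H<6)|(H>172))&(S>150)&(V>90)).astype(np.uint8)
    if kind=='white': return ((S<30)&(V>205)).astype(np.uint8)
    if kind=='gray': return ((S<60)&(V>80)&(V<205)).astype(np.uint8)
def blobs(m,amin=20,roi=None):
    if roi: 
        k=np.zeros_like(m);k[roi[1]:roi[3],roi[0]:roi[2]]=1;m=m*k
    n,l,st,c=cv2.connectedComponentsWithStats(m)
    return [(c[i].round(1).tolist(),st[i].tolist(),l==i) for i in range(1,n) if st[i,4]>=amin]
E
python3 - <<'E'
from h import *
np.set_printoptions(precision=4,suppress=True)
a=snap('top');b=snap('side')
for s,roi in((a,(220,140,430,290)),(b,(270,140,420,310))):
    for k in('blue','red','white'):
        for c,st,_ in blobs(mask(s,k),15,roi): print(s['name'],k,c,st)
# plate polygon at top view
m=mask(a,'gray')|mask(a,'white')|mask(a,'blue')
bb=[x for x in blobs(m,3000,(222,160,420,255))]
for c,st,l in bb:
    cn=max(cv2.findContours(l.astype(np.uint8),0,1)[0],key=cv2.contourArea)
    ap=cv2.approxPolyDP(cn,4,True).reshape(-1,2);print(ap.tolist());print(onz(a,ap,0.04)[:,:2])
im=cv2.cvtColor(a['color'],cv2.COLOR_RGB2BGR)[140:295,190:420]
im2=cv2.cvtColor(b['color'],cv2.COLOR_RGB2BGR)[150:330,240:440]
x=cv2.resize(im,(790,532),interpolation=cv2.INTER_CUBIC);cv2.imwrite('pics/c1.png',x)
E
```

```text
top red [315.9, 196.2] [312, 192, 8, 9, 57]
top red [269.8, 262.4] [264, 256, 14, 14, 53]
top white [347.9, 175.7] [303, 169, 91, 14, 447]
top white [401.4, 170.6] [395, 168, 14, 6, 63]
top white [271.2, 183.1] [240, 178, 62, 11, 304]
top white [379.8, 203.1] [344, 178, 68, 54, 1345]
top white [315.9, 198.8] [297, 185, 39, 28, 728]
top white [261.1, 229.2] [233, 210, 67, 33, 1229]
side blue [335.7, 210.7] [328, 202, 17, 18, 255]
side red [318.6, 199.0] [314, 195, 10, 10, 79]
side red [393.8, 226.3] [386, 219, 17, 15, 195]
side red [328.5, 236.0] [323, 232, 11, 7, 27]
side white [416.4, 145.3] [413, 140, 7, 12, 47]
side white [295.7, 192.2] [293, 162, 7, 58, 298]
side white [317.1, 174.8] [301, 162, 33, 24, 424]
side white [291.0, 176.5] [291, 169, 1, 16, 16]
side white [346.9, 191.1] [340, 185, 13, 17, 56]
side white [318.0, 188.0] [311, 188, 15, 1, 15]
side white [320.9, 213.3] [305, 198, 43, 30, 453]
side white [297.8, 245.1] [294, 221, 8, 49, 280]
side white [351.3, 243.1] [348, 240, 10, 7, 26]
[[410, 170], [402, 166], [230, 183], [233, 244], [411, 227], [410, 180], [405, 177]]
[[ 0.6479 -0.1654]
 [ 0.6591 -0.1447]
 [ 0.6177  0.3091]
 [ 0.458   0.2969]
 [ 0.4958 -0.1597]
 [ 0.6206 -0.1639]
 [ 0.6289 -0.1511]]
```

View pics/c1.png

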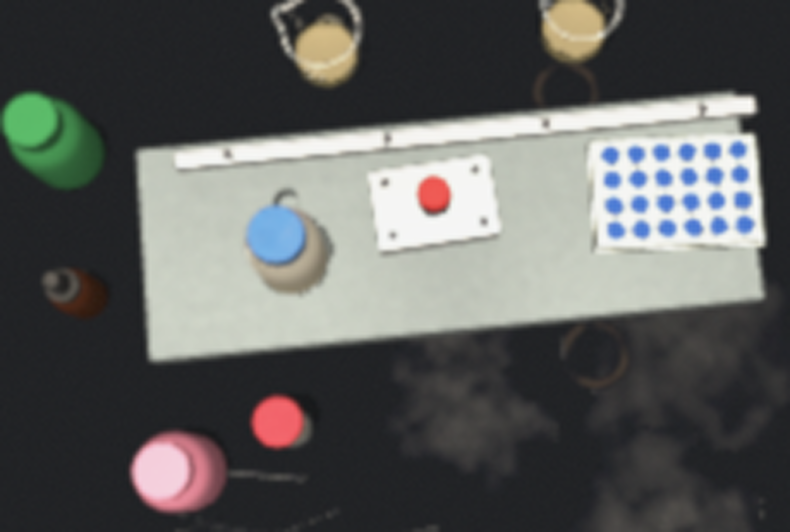

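The crop confirms the choice: blue cap at crop (277,235), knob at (434,195), block corners about (368,174), (490,157), (499,235) and (380,253), and the white plate around (680,192). The hole's dark crescent shows at crop (287,196), just beyond the bottle.

```bash
cat > m.py <<'E'
from h import *
np.set_printoptions(precision=4,suppress=True)
def line(P):
    vx,vy,x,y=cv2.fitLine(np.array(P,np.float32),cv2.DIST_HUBER,0,1e-4,1e-4).ravel();return np.array([x,y]),np.array([vx,vy])
if __name__=='__main__':
    a=snap('top');b=snap('side')
    g=cv2.cvtColor(a['color'],cv2.COLOR_RGB2GRAY).astype(float)
    near=[]
    for u in range(240,405,3):
        v=np.arange(222,255);e=np.diff(g[222:255,u]);i=e.argmin();w=np.clip(-e[max(i-1,0):i+2],0,None)
        near.append((u,222+.5+(w*np.arange(i-1,i+2)).sum()/w.sum()))
    P=onz(a,near,.04)[:,:2];c,d=line(P)
    if d[1]<0:d=-d
    print('near edge',c,d,'deg',np.degrees(np.arctan2(-d[0],d[1])), 'res',np.abs((P-c)@[d[1],-d[0]]).mean())
    left=[]
    for v in range(192,238,3):
        e=np.diff(g[v,222:245]);i=e.argmax();w=np.clip(e[i-1:i+2],0,None);left.append((222.5+(w*np.arange(i-1,i+2)).sum()/w.sum(),v))
    Q=onz(a,left,.04)[:,:2];c2,d2=line(Q);print('left edge',c2,d2)
    cr=lambda p:np.array(p,float)*[230/790,155/532]+[190,140]-.35
    f=onz(a,cr([(178,170),(757,111)]),.056)[:,:2];print('fence top inner',f)
    print('fence deg',np.degrees(np.arctan2(-(f[0]-f[1])[0],(f[0]-f[1])[1])))
    ey=(f[0]-f[1])/np.linalg.norm(f[0]-f[1]);ex=np.array([ey[1],-ey[0]])
    # origin: x from fence inner & near edge, y from fence middle
    xn=c@ex+.08;xf=f.mean(0)@ex-.06;print('x0 by near,fence',xn,xf,'y by fence',f.mean(0)@ey,'left end rel',c2@ey-f.mean(0)@ey)
    O=ex*(xn+xf)/2+ey*(f.mean(0)@ey);print('O',O,'ex',ex,'ey',ey)
    D=lambda p:np.c_[(p[:,:2]-O)@ex,(p[:,:2]-O)@ey]*1000
    print('hole',D(onz(a,cr([(287,196)]),.04)))
    B=D(onz(a,cr([(368,174),(490,157),(499,235),(380,253)]),.064));print('block',B,B.mean(0),np.diff(B,axis=0))
    M=D(onz(a,cr([(592,143),(755,135),(765,244),(598,250)]),.055));print('mp',M,M.mean(0))
    def tri(pa,pb):
        c1,d1=ray(a,[pa]);c2,d2=ray(b,[pb]);d1=d1[0];d2=d2[0]
        t=np.linalg.lstsq(np.c_[d1,-d2],c2-c1,rcond=None)[0];p,q=c1+t[0]*d1,c2+t[1]*d2
        return (p+q)/2,np.linalg.norm(p-q)
    bl=blobs(mask(a,'blue'),60,(250,190,290,230));print([x[:2] for x in bl])
    for n,pa,pb in(('cap',cr([(276,235)])[0],[335.7,208]),('knob',cr([(434,195)])[0],[318.6,199])):
        p,e=tri(pa,pb);print(n,p,e,D(p[None]))
    kt=onz(a,cr([(434,192)]),.101);ct=onz(a,cr([(276,235)]),.15);print('knob',kt,D(kt),'cap',ct,D(ct))
    for n,q,z in(('dropper',(60,284),.104),('tube',(278,421),.108),('ba',(327,55),.0),('bb',(574,32),0.),('pink',(162,471),.11),('green',(30,120),.11)):
        p=onz(a,cr([q]),z);print(n,p,D(p))
E
python3 m.py
```

```text
near edge [0.4745 0.0837] [-0.0908  0.9959] deg 5.211063 res 0.00039003932218864584
left edge [0.5343 0.304 ] [0.9957 0.0926]
fence top inner [[ 0.5971  0.2757]
 [ 0.6381 -0.1614]]
fence deg 5.361963930738763
x0 by near,fence 0.5602594935578257 0.5602081185128924 y by fence -0.0008381069563323372 left end rel 0.25357482507987766
O [0.5579 0.0515] ex [0.9956 0.0934] ey [-0.0934  0.9956]
hole [[ 35.106  141.5606]]
block [[ 40.1928  78.227 ]
 [ 43.6149 -13.4134]
 [-15.8412 -13.4043]
 [-19.9982  75.1414]] [11.9921 31.6377] [[  3.4221 -91.6404]
 [-59.4561   0.0091]
 [ -4.1569  88.5457]]
mp [[  48.458   -91.7584]
 [  41.7754 -215.4653]
 [ -41.9454 -210.5297]
 [ -33.2914  -85.9095]] [   3.7492 -150.9157]
[]
cap [0.5314 0.1913 0.1458] 0.0017671696885052863 [[-13.3114 141.6237]]
knob [0.5692 0.0841 0.0937] 0.0026841081961424818 [[14.3349 31.3758]]
knob [[0.5685 0.0842 0.101 ]] [[13.6456 31.5575]] cap [[0.5297 0.1909 0.15  ]] [[-14.992  141.3918]]
dropper [[0.5049 0.3473 0.104 ]] [[-25.121  299.4852]]
tube [[0.4074 0.1931 0.108 ]] [[-136.5963  155.0325]]
ba [[0.7034 0.1691 0.    ]] [[155.8735 103.4518]]
bb [[ 0.7207 -0.0301  0.    ]] [[154.5403 -96.4838]]
pink [[0.3745 0.2714 0.11  ]] [[-161.9771  236.0792]]
green [[0.6224 0.3718 0.11  ]] [[ 94.2221 312.8182]]
```

carry_out(plan=[[[-1, 0.27, -0.31, 0, 0, 0, 0.07], [-1, 0.27, -0.31, 0, 0, 0, 0.07], [-1, 0.27, -0.31, 0, 0, 0, 0.07], [-1, 0.27, -0.31, 0, 0, 0, 0.07], [-1, 0.27, -0.31, 0, 0, 0, 0.07]]])

```text
time: 0.72
tool_pos: [0.2738, -0.4033, 0.1922]
orientation: [0.999, 0.047, 0.0, -0.0]
force: [2.1, 0.1, 0.6]
gripper_width: 1.001
finger_force: 0.0
```

```bash
cat > go.py <<'E'
# prints deck-frame pose of TCP, and shares needed to reach a given deck pose (x,y,z mm)
import sys
from h import *
from scipy.spatial.transform import Rotation as Ro
np.set_printoptions(precision=4,suppress=True)
O=np.array([.5579,.0515]);ex=np.array([.9956,.0934]);ey=np.array([-.0934,.9956])
def pose():
    o=r.observe();p=np.array(o['tool_pos']);R=Ro.from_quat(o['orientation']).as_matrix()
    return o,p,R
def report(): 
    o,p,R=pose();print('t%.2f deck %s z%.1f yaw %.2f F %s w %.3f ff %.1f'%(o['time'],np.round([(p[:2]-O)@ex*1e3,(p[:2]-O)@ey*1e3],1),p[2]*1e3,np.degrees(np.arctan2(R[1,0],R[0,0])),np.round(o['force'],1),o['gripper_width'],o['finger_force']))
if __name__=='__main__':
    report();o,p,R=pose();cur=p
    a=[float(v) for v in sys.argv[1:]]
    for i in range(0,len(a),3):
        x,y,z=np.array(a[i:i+3])/1e3;w=np.r_[O+ex*x+ey*y,z]
        print('shares',(R.T@(w-p))/.5)
    T=np.c_[ex,-ey,[0,0]];D=np.array([[ex[0],-ey[0],0],[ex[1],-ey[1],0],[0,0,-1]])
    print('turn',Ro.from_matrix(R.T@D).as_rotvec()/np.pi)
E
python3 go.py -14 141.5 192
```

```text
t0.72 deck [-325.4 -426.2] z192.2 yaw 5.35 F [2.1 0.1 0.6] w 1.001 ff 0.0
shares [ 0.6225 -1.1356  0.0007]
turn [-0.0001 -0.     -0.0001]
```

carry_out(plan=[[[-1, 0.2, -0.365, 0, 0, 0, 0], [-1, 0.2, -0.365, 0, 0, 0, 0], [-1, 0.2, -0.365, 0, 0, 0, 0], [-1, 0.2, -0.365, 0, 0, 0, 0], [-1, 0.2, -0.365, 0, 0, 0, 0]]])

```text
time: 1.13
tool_pos: [0.3563, -0.2125, 0.1925]
orientation: [0.999, 0.047, 0.0, 0.0]
force: [1.7, -1.0, -0.4]
gripper_width: 1.002
finger_force: 0.0
```

carry_out(plan=[[[-1, 0.2, -0.365, 0, 0, 0, 0], [-1, 0.2, -0.365, 0, 0, 0, 0], [-1, 0.2, -0.365, 0, 0, 0, 0], [-1, 0.2, -0.365, 0, 0, 0, 0], [-1, 0.2, -0.365, 0, 0, 0, 0]]])

```text
time: 1.55
tool_pos: [0.4389, -0.0211, 0.1926]
orientation: [0.999, 0.047, 0.0, 0.0]
force: [1.2, -1.2, -0.9]
gripper_width: 0.995
finger_force: 0.0
```

carry_out(plan=[[[-1, 0.2, -0.365, 0, 0, 0, 0], [-1, 0.2, -0.365, 0, 0, 0, 0], [-1, 0.2, -0.365, 0, 0, 0, 0], [-1, 0.2, -0.365, 0, 0, 0, 0], [-1, 0.2, -0.365, 0, 0, 0, 0]]])

```text
time: 1.97
tool_pos: [0.5212, 0.1701, 0.1923]
orientation: [0.999, 0.047, 0.0, 0.0]
force: [0.5, -0.3, 0.5]
gripper_width: 1.0
finger_force: 0.0
```

```bash
python3 go.py -14 141.5 192
python3 - <<'E'
from go import *
s=snap('wrist');save(s,'w1.png');print([x[:2] for x in blobs(mask(s,'blue'),60)],proj(s,[O[0]-.014*ex[0]+.1415*ey[0],O[1]-.014*ex[1]+.1415*ey[1],.15]))
E
```

```text
t1.97 deck [-25.4 121.5] z192.3 yaw 5.41 F [ 0.5 -0.3  0.5] w 1.000 ff 0.0
shares [ 0.0229 -0.0399  0.0007]
turn [ 0.     -0.0001  0.0003]
[([570.7, 102.5], [564, 95, 15, 16, 186]), ([590.0, 104.5], [583, 97, 15, 16, 186]), ([608.9, 106.5], [602, 99, 15, 16, 178]), ([627.5, 108.2], [621, 101, 14, 15, 169]), ([565.4, 123.9], [559, 117, 14, 15, 175]), ([584.5, 125.7], [578, 118, 14, 16, 172]), ([603.2, 127.3], [596, 120, 15, 15, 166]), ([621.5, 129.1], [615, 122, 14, 15, 163]), ([636.5, 131.6], [633, 124, 7, 15, 80]), ([560.0, 144.8], [553, 138, 15, 15, 170]), ([578.9, 146.1], [572, 139, 15, 15, 163]), ([597.5, 147.7], [591, 141, 14, 15, 160]), ([615.6, 149.4], [609, 143, 14, 14, 152]), ([633.1, 150.9], [627, 144, 13, 15, 151]), ([290.1, 184.4], [261, 154, 58, 61, 2746]), ([554.7, 164.6], [548, 158, 14, 14, 159]), ([573.5, 166.2], [567, 159, 14, 15, 157]), ([591.7, 167.4], [585, 161, 15, 14, 155]), ([609.7, 168.9], [603, 163, 14, 13, 142]), ([627.2, 170.3], [621, 164, 13, 14, 139])] [[288.1401 189.506 ]]
```

View pics/w1.png

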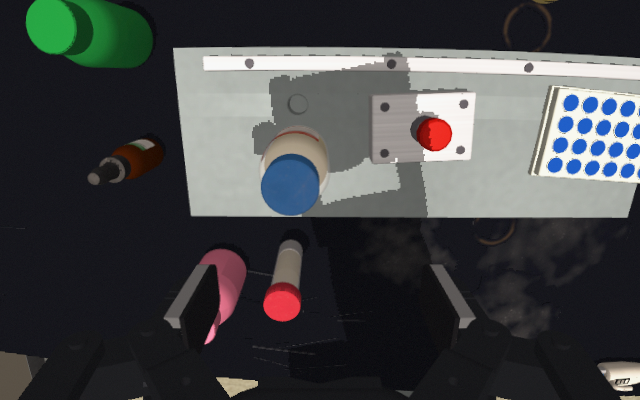

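Wrist view: blue cap at (290,184), hole clearly at (298,103), block at (372,95)–(473,160) with the knob at (434,134), and the microplate on the right from (550,87). I'll refine positions from here.

Run:
```python
from go import *
s=snap('wrist')
D=lambda p:(np.c_[(p[:,:2]-O)@ex,(p[:,:2]-O)@ey]*1000).round(1)
g=cv2.cvtColor(s['color'],cv2.COLOR_RGB2GRAY)
print('cap',D(onz(s,[[290.1,184.4]],.15)))
print('hole',D(onz(s,[[298,103.5]],.04)), D(onz(s,[[288,103],[308,103],[298,94],[298,113]],.04)))
print('block',D(onz(s,[[372,95],[475,92],[473,161],[370,162]],.064)))
print('knob',D(onz(s,[[435,134]],.1)))
print('fence inner top',D(onz(s,[[204,70],[391,72],[528,76]],.056)),'edge',D(onz(s,[[190,216],[627,217],[174,48]],.04)))
b=[x[0] for x in blobs(mask(s,'blue'),60) if x[0][0]>500];print('wells',D(onz(s,b,.055)))
```

```text
cap [[ -6.3 145.9]]
hole [[ 38.2 146.6]] [[ 38.6 155.8]
 [ 38.6 137.5]
 [ 46.6 146.5]
 [ 29.6 146.7]]
block [[ 47.1  82.5]
 [ 50.8  -5.6]
 [ -9.4 -11.6]
 [-10.9  81.6]]
knob [[19.9 37.2]]
fence inner top [[ 67.7 225.9]
 [ 66.   65.9]
 [ 65.1 -54.7]] edge [[ -73.2  258.8]
 [ -73.6 -201.2]
 [  87.2  256.5]]
wells [[  38.3 -105.7]
 [  37.1 -124.8]
 [  36.  -144.2]
 [  34.8 -163.4]
 [  18.9 -104.2]
 [  17.9 -123.7]
 [  16.8 -142.8]
 [  15.5 -162.2]
 [  -0.4 -103.1]
 [  -1.3 -122.4]
 [  -2.5 -141.6]
 [  -3.8 -161.1]
 [  -5.5 -178.4]
 [ -19.4 -102.1]
 [ -20.5 -121.4]
 [ -21.8 -140.5]
 [ -23.1 -159.8]
 [ -24.1 -179.1]]
```

carry_out(plan=[[[-1, 0.03, -0.044, 0, 0, 0, 0], [-1, 0.03, -0.044, 0, 0, 0, 0], [-1, 0.03, -0.044, 0, 0, 0, 0], [-1, 0.03, -0.044, 0, 0, 0, 0]]])

```text
time: 2.4
tool_pos: [0.5332, 0.1905, 0.192]
orientation: [0.999, 0.047, -0.0, 0.0]
force: [-0.3, -0.8, -0.1]
gripper_width: 0.998
finger_force: 0.0
```

Run:
```python
from go import *
report()
s=snap('wrist');report()
D=lambda p:(np.c_[(p[:,:2]-O)@ex,(p[:,:2]-O)@ey]*1000).round(1)
b=[x for x in blobs(mask(s,'blue'),1000)];print(b[0][:2],D(onz(s,[b[0][0]],.15)))
k=[x for x in blobs(mask(s,'red'),100)];print([(x[:2],D(onz(s,[x[0]],.099))) for x in k])
# fence/plate via gray profile down a column
g=cv2.cvtColor(s['color'],cv2.COLOR_RGB2GRAY).astype(int)
for u in (230,250,420,440): 
    c=g[:,u];e=np.abs(np.diff(c));v=np.where(e>25)[0];print(u,[(int(q),int(c[q]),int(c[q+1])) for q in v][:10], D(onz(s,[[u,q+.5] for q in v[:6]],.04)).tolist())
# finger tips check: project TCP
o,p,R=pose();print(proj(s,[p,p+R@[0,.0425,-.013],p+R@[0,-.0425,-.013]]))
save(s,'w2.png')
a=snap('side');save(a,'s2.png');print(proj(a,[p,p+R@[0,.0425,-.013],p+R@[0,-.0425,-.013]]))
cv2.imwrite('pics/s2c.png',cv2.resize(cv2.cvtColor(a['color'],cv2.COLOR_RGB2BGR)[100:300,240:440],(600,600),interpolation=cv2.INTER_CUBIC))
```

```text
t2.40 deck [-11.7 140.7] z192.0 yaw 5.38 F [-0.3 -0.8 -0.1] w 0.998 ff 0.0
t2.45 deck [-11.7 140.5] z192.1 yaw 5.35 F [ 1.  -1.1  0.1] w 1.001 ff 0.0
([318.5, 203.7], [291, 173, 56, 62, 2709]) [[-10.1 140.6]]
[(([455.7, 151.0], [439, 135, 35, 33, 884]), array([[15.4, 32.4]])), (([303.4, 314.6], [285, 296, 38, 38, 1169]), array([[-138.2,  154.7]]))]
230 [(62, 46, 156), (63, 156, 210), (72, 205, 248), (227, 208, 169), (228, 169, 28), (259, 16, 58), (260, 58, 88), (312, 157, 110), (329, 118, 176), (353, 202, 116)] [[82.9, 219.3], [82.0, 219.3], [74.4, 219.9], [-76.4, 231.4], [-77.6, 231.5], [-113.4, 234.5]]
250 [(61, 22, 54), (62, 54, 180), (63, 180, 209), (71, 208, 160), (72, 160, 249), (86, 233, 189), (227, 206, 174), (228, 174, 28), (261, 21, 56), (262, 56, 86)] [[83.6, 201.4], [82.7, 201.4], [81.9, 201.5], [75.1, 201.8], [74.2, 201.9], [62.1, 202.5]]
420 [(63, 22, 128), (64, 128, 202), (71, 202, 159), (72, 159, 127), (73, 127, 234), (87, 232, 170), (88, 170, 200), (105, 199, 172), (106, 172, 115), (110, 141, 219)] [[82.3, 50.4], [81.4, 50.4], [75.4, 49.9], [74.6, 49.8], [73.7, 49.8], [61.6, 48.8]]
440 [(64, 39, 201), (72, 180, 117), (73, 117, 195), (74, 195, 251), (87, 239, 189), (105, 187, 114), (109, 133, 191), (110, 191, 247), (129, 231, 172), (131, 174, 132)] [[81.7, 32.3], [74.8, 31.7], [74.0, 31.6], [73.1, 31.5], [61.8, 30.4], [45.7, 28.9]]
[[318.6389 232.2618]
 [399.517  242.5253]
 [237.7024 242.4672]]
[[335.7071 189.1682]
 [333.7598 172.6908]
 [338.0712 195.6803]]
```

View pics/s2c.png

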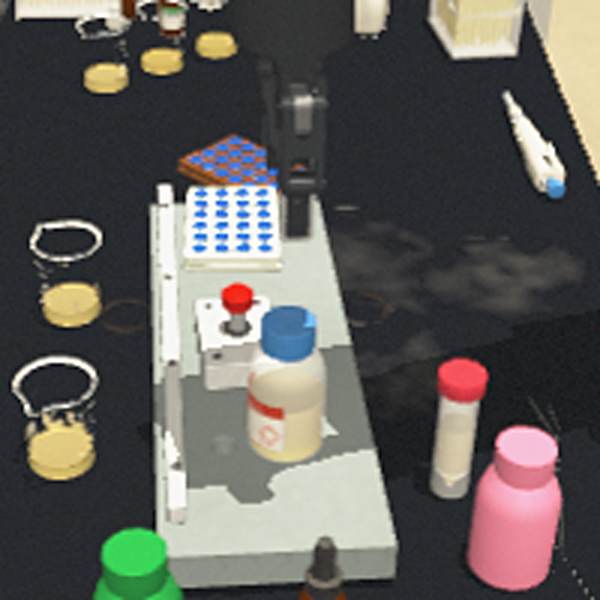

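The side crop shows the bottle at (287,380), and the visible fingertip ends at crop (297,237), higher than the TCP projection implies. I'll check the fingertip height from that ray before descending.

Run:
```python
from go import *
a=snap('side');o,p,R=pose()
save(a,'s3.png')
for yy in(183,140,98):
    c,d=ray(a,[[339,179]]);d=d[0];n=ey;q=O+ey*yy/1e3
    t=((q-c[:2])@n)/(d[:2]@n);P=c+t*d;print(yy,P,(P[:2]-O)@ex)
s=snap('wrist')
T=np.array(s['camera_from_world']);cam=-T[:3,:3].T@T[:3,3];print('cam in tool',R.T@(cam-p),'axis',R.T@T[2,:3],s['intrinsics'][0][0])
g=cv2.cvtColor(s['color'],cv2.COLOR_RGB2BGR)
x=np.vstack([g[150:400,120:520],cv2.resize(cv2.cvtColor(a['color'],cv2.COLOR_RGB2BGR)[120:245,260:460],(400,250),interpolation=cv2.INTER_CUBIC)])
cv2.imwrite('pics/w3.png',x)
```

```text
183 [0.5283 0.2325 0.2426] -0.012590640304812304
140 [0.527  0.1892 0.2156] -0.01786810270396851
98 [0.5258 0.1469 0.1891] -0.023022833419423478
cam in tool [ 0.0832  0.0005 -0.1817] axis [-0.3206  0.0003  0.9472] 356.34966061640574
```

View pics/w3.png

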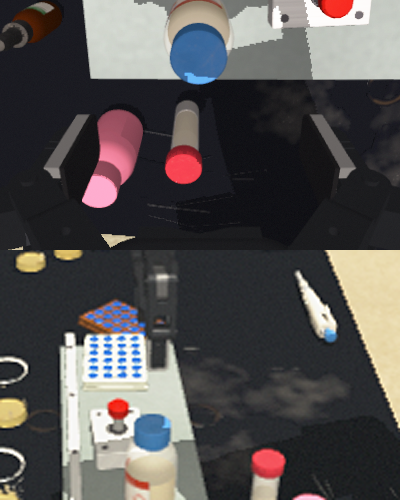

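carry_out(plan=[[[-1, 0, 0, 0.05, 0, 0, 0], [-1, 0, 0, 0.1, 0, 0, 0], [-1, 0, 0, 0.15, 0, 0, 0], [-1, 0, 0, 0.2, 0, 0, 0], [-1, 0, 0, 0.2, 0, 0, 0]]])

```text
time: 3.02
tool_pos: [0.5303, 0.1895, 0.0882]
orientation: [0.999, 0.047, -0.004, 0.001]
force: [0.0, -0.1, 0.4]
gripper_width: 1.003
finger_force: 0.0
```

Run:
```python
from go import *
report()
a=snap('side');s=snap('wrist')
g=cv2.cvtColor(s['color'],cv2.COLOR_RGB2BGR)
x=np.vstack([g[100:400,120:520],cv2.resize(cv2.cvtColor(a['color'],cv2.COLOR_RGB2BGR)[120:270,240:440],(400,300),interpolation=cv2.INTER_CUBIC)])
cv2.imwrite('pics/w4.png',x)
```

```text
t3.02 deck [-14.6 140. ] z88.2 yaw 5.34 F [ 0.  -0.1  0.4] w 1.003 ff 0.0
```

View pics/w4.png

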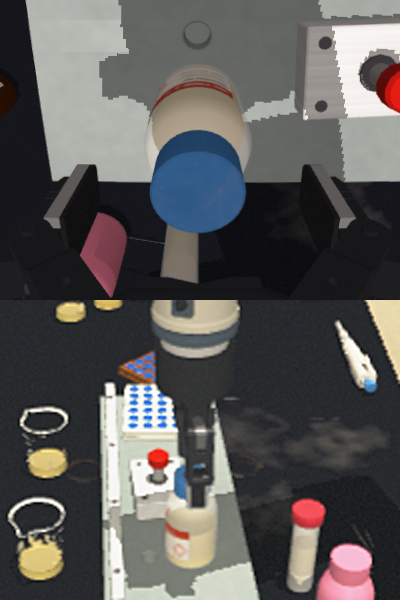

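Wrist view: cap at (198,185), centred between the fingertips at (95,165) and (305,165). The tips look level with the cap rather than the body. I'll close and let the opening tell me which it is (cap ≈0.46, body ≈0.66).

carry_out(plan=[[[1, 0, 0, 0, 0, 0, 0], [1, 0, 0, 0, 0, 0, 0], [1, 0, 0, 0, 0, 0, 0], [1, 0, 0, 0, 0, 0, 0], [1, 0, 0, 0, 0, 0, 0]]])

```text
time: 3.53
tool_pos: [0.5349, 0.1915, 0.0938]
orientation: [0.999, 0.047, 0.001, -0.0]
force: [-0.8, -1.8, 7.5]
gripper_width: 0.429
finger_force: 59.6
```

carry_out(plan=[[[1, 0, 0, 0, 0, 0, 0], [1, 0, 0, 0, 0, 0, 0], [1, 0, 0, 0, 0, 0, 0], [1, 0, 0, 0, 0, 0, 0], [1, 0, 0, 0, 0, 0, 0]]])

```text
time: 3.95
tool_pos: [0.5349, 0.1915, 0.0939]
orientation: [0.999, 0.047, 0.001, -0.0]
force: [-0.6, -0.3, 7.5]
gripper_width: 0.434
finger_force: 59.6
```

carry_out(plan=[[[1, 0, 0, -0.04, 0, 0, 0], [1, 0, 0, -0.08, 0, 0, 0], [1, 0, 0, -0.12, 0, 0, 0], [1, 0, 0, -0.12, 0, 0, 0], [1, -0.03, 0.032, -0.12, 0, 0, 0]]])

```text
time: 4.37
tool_pos: [0.5237, 0.1761, 0.1539]
orientation: [0.999, 0.048, 0.003, -0.001]
force: [0.8, -0.6, -1.8]
gripper_width: 0.431
finger_force: 60.8
```

carry_out(plan=[[[1, -0.05, 0.05, 0, 0, 0, 0], [1, -0.1, 0.1, 0, 0, 0, 0], [1, -0.15, 0.15, 0, 0, 0, 0], [1, -0.19, 0.19, 0, 0, 0, 0], [1, -0.22, 0.23, 0, 0, 0, 0]]])

```text
time: 4.78
tool_pos: [0.4187, 0.0479, 0.1514]
orientation: [0.999, 0.047, -0.001, 0.0]
force: [0.2, 0.1, -2.1]
gripper_width: 0.428
finger_force: 60.8
```

carry_out(plan=[[[1, -0.03, 0.03, 0, 0, 0, 0], [1, -0.05, 0.05, 0, 0, 0, 0], [1, -0.05, 0.05, 0.03, 0, 0, 0], [1, -0.05, 0.05, 0.06, 0, 0, 0], [1, -0.05, 0.05, 0.06, 0, 0, 0]]])

```text
time: 5.2
tool_pos: [0.3968, 0.0215, 0.1201]
orientation: [0.999, 0.047, -0.002, -0.0]
force: [0.4, -0.0, -2.6]
gripper_width: 0.429
finger_force: 60.9
```

Run:
```python
from go import *
report()
a=snap('side');s=snap('top')
A=cv2.cvtColor(a['color'],cv2.COLOR_RGB2BGR)[130:330,260:510];S=cv2.cvtColor(s['color'],cv2.COLOR_RGB2BGR)[130:330,200:450]
cv2.imwrite('pics/w5.png',cv2.resize(np.hstack([A,S]),(800,320),interpolation=cv2.INTER_CUBIC))
```

```text
t5.20 deck [-163.2  -14.8] z120.1 yaw 5.34 F [ 0.4 -0.  -2.6] w 0.429 ff 60.9
```

View pics/w5.png

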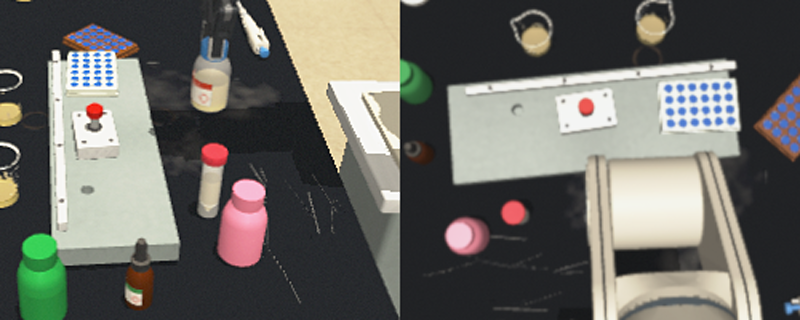

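The bottle is held upright at left crop (210,85), clear of everything, and the hole is clear at right crop (517,109). Next I lower it.

carry_out(plan=[[[1, 0, 0, 0.04, 0, 0, 0], [1, 0, 0, 0.08, 0, 0, 0], [1, 0, 0, 0.11, 0, 0, 0], [1, 0, 0, 0.118, 0, 0, 0], [1, 0, 0, 0.122, 0, 0, 0]]])

```text
time: 5.72
tool_pos: [0.399, 0.022, 0.061]
orientation: [0.999, 0.047, -0.0, -0.0]
force: [-0.6, 0.7, -3.2]
gripper_width: 0.429
finger_force: 60.9
```

carry_out(plan=[[[1, 0, 0, 0.004, 0, 0, 0], [1, 0, 0, 0.007, 0, 0, 0], [1, 0, 0, 0.01, 0, 0, 0], [1, 0, 0, 0.01, 0, 0, 0]]])

```text
time: 6.05
tool_pos: [0.3994, 0.0218, 0.0566]
orientation: [0.999, 0.047, 0.0, 0.0]
force: [-0.8, -1.0, -2.3]
gripper_width: 0.43
finger_force: 60.9
```

carry_out(plan=[[[1, 0, 0, 0.002, 0, 0, 0], [1, 0, 0, 0.004, 0, 0, 0], [1, 0, 0, 0.006, 0, 0, 0], [1, 0, 0, 0.006, 0, 0, 0]]])

```text
time: 6.38
tool_pos: [0.3997, 0.0218, 0.0538]
orientation: [0.999, 0.047, 0.001, 0.0]
force: [-1.5, 0.3, 7.5]
gripper_width: 0.429
finger_force: 62.0
```

carry_out(plan=[[[0, 0, 0, 0, 0, 0, 0], [-0.5, 0, 0, 0, 0, 0, 0], [-1, 0, 0, 0, 0, 0, 0], [-1, 0, 0, 0, 0, 0, 0], [-1, 0, 0, 0, 0, 0, 0]]])

```text
time: 6.8
tool_pos: [0.399, 0.0218, 0.0532]
orientation: [0.999, 0.047, -0.0, -0.0]
force: [0.6, 0.1, -0.4]
gripper_width: 0.997
finger_force: 0.0
```

carry_out(plan=[[[-1, 0, 0, -0.03, 0, 0, 0], [-1, 0, 0, -0.08, 0, 0, 0], [-1, 0, 0, -0.16, 0, 0, 0], [-1, 0, 0, -0.24, 0, 0, 0], [-1, 0, 0, -0.24, 0, 0, 0]]])

```text
time: 7.22
tool_pos: [0.4034, 0.0219, 0.1794]
orientation: [0.999, 0.047, 0.006, 0.0]
force: [1.8, 1.0, -0.1]
gripper_width: 1.0
finger_force: 0.0
```

Run:
```python
from go import *
report()
s=snap('wrist');save(s,'w6.png')
D=lambda p:(np.c_[(p[:,:2]-O)@ex,(p[:,:2]-O)@ey]*1000).round(1)
for x in blobs(mask(s,'blue'),1000): print('cap',x[:2],onz(s,[x[0]],.11))
a=snap('side')
for x in blobs(mask(a,'blue'),60,(360,120,430,200)): print('sidecap',x[:2])
o,p,R=pose();print('pred',proj(a,[.3997,.0218,.105]))
k=[x for x in blobs(mask(s,'red'),100)];print([(x[:2],D(onz(s,[x[0]],.099))) for x in k])
```

```text
t7.22 deck [-156.6  -15. ] z179.4 yaw 5.38 F [ 1.8  1.  -0.1] w 1.000 ff 0.0
cap ([320.5, 194.7], [293, 172, 53, 55, 1715]) [[0.403  0.0203 0.11  ]]
sidecap ([389.8, 183.5], [382, 177, 17, 14, 192])
pred [[389.2595 181.5704]]
[(([97.4, 165.1], [72, 143, 51, 46, 1817]), array([[-136.6,  156.2]]))]
```

The bottle stands upright on the bench: wrist cap at (320,195) and side cap at (390,183.5), both matching the prediction. Next I shut the gripper, move over the robot side of the block, and check the shut fingertip.

carry_out(plan=[[[1, 0, 0, 0, 0, 0, 0], [1, 0.06, -0.025, 0, 0, 0, 0], [1, 0.12, -0.05, 0, 0, 0, 0], [1, 0.18, -0.075, 0, 0, 0, 0], [1, 0.22, -0.093, 0, 0, 0, 0]]])

```text
time: 7.73
tool_pos: [0.5054, 0.0794, 0.1713]
orientation: [0.999, 0.047, -0.001, 0.0]
force: [0.2, -0.6, -0.2]
gripper_width: 0.305
finger_force: 0.0
```

carry_out(plan=[[[1, 0, 0, 0.04, 0, 0, 0], [1, 0, 0, 0.08, 0, 0, 0], [1, 0, 0, 0.1, 0, 0, 0], [1, 0, 0, 0.1, 0, 0, 0]]])

```text
time: 8.07
tool_pos: [0.501, 0.078, 0.1194]
orientation: [0.999, 0.047, -0.004, 0.0]
force: [-0.5, -0.0, -0.1]
gripper_width: -0.001
finger_force: 0.0
```

Run:
```python
from go import *
report()
a=snap('side');s=snap('wrist');o,p,R=pose()
for n,k in(('w',s),('s',a)): print(n,proj(k,[p,p+R@[0,0,-.02],p+R@[0,0,-.04]]).round(1).tolist())
A=cv2.cvtColor(a['color'],cv2.COLOR_RGB2BGR)[130:280,240:440];S=cv2.cvtColor(s['color'],cv2.COLOR_RGB2BGR)[50:350,120:520]
cv2.imwrite('pics/w7.png',np.hstack([cv2.resize(A,(400,300),interpolation=cv2.INTER_CUBIC),S]))
D=lambda p:(np.c_[(p[:,:2]-O)@ex,(p[:,:2]-O)@ey]*1000).round(1)
k=[x for x in blobs(mask(s,'red'),100)];print([(x[:2],D(onz(s,[x[0]],.099))) for x in k])
```

```text
t8.07 deck [-54.2  31.7] z119.4 yaw 5.39 F [-0.5 -0.  -0.1] w -0.001 ff 0.0
w [[318.2, 231.2], [318.2, 247.9], [318.1, 268.5]]
s [[347.7, 187.8], [348.0, 180.5], [348.2, 173.0]]
[(([320.1, 104.7], [298, 82, 45, 46, 1614]), array([[14.5, 30.6]])), (([374.6, 287.9], [357, 283, 42, 13, 150]), array([[-104.2,   -5.9]])), (([142.9, 327.0], [117, 302, 52, 50, 1986]), array([[-138.1,  156.6]]))]
```

View pics/w7.png

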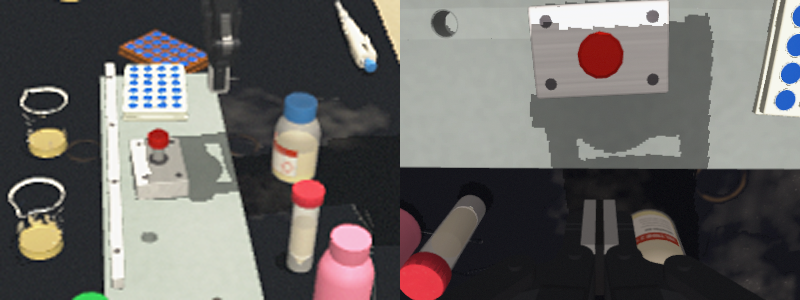

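The right half shows the shut fingertips at wrist (320,250). The side view puts them at (348,176), about 30 mm above the reported TCP. The block is at (530–668, 5–97) in the crop. I'll lower beside the block and feel for the plate with small steps.

carry_out(plan=[[[1, 0, 0, 0.04, 0, 0, 0], [1, 0, 0, 0.08, 0, 0, 0], [1, 0, 0, 0.11, 0, 0, 0], [1, 0, 0, 0.13, 0, 0, 0], [1, 0, 0, 0.14, 0, 0, 0]]])

```text
time: 8.58
tool_pos: [0.504, 0.0783, 0.0528]
orientation: [0.999, 0.047, -0.0, -0.0]
force: [-0.5, 0.1, 0.9]
gripper_width: 0.002
finger_force: 0.0
```

carry_out(plan=[[[1, 0, 0, 0.006, 0, 0, 0], [1, 0, 0, 0.012, 0, 0, 0], [1, 0, 0, 0.018, 0, 0, 0], [1, 0, 0, 0.018, 0, 0, 0]]])

```text
time: 8.92
tool_pos: [0.5044, 0.0784, 0.0444]
orientation: [0.999, 0.047, 0.0, -0.0]
force: [0.4, 0.4, -0.3]
gripper_width: -0.001
finger_force: 0.0
```

Run:
```python
from go import *
report()
a=snap('side')
A=cv2.cvtColor(a['color'],cv2.COLOR_RGB2BGR)[130:280,240:440]
o,p,R=pose();print(proj(a,[p,p+R@[0,0,-.03]]).round(1).tolist())
cv2.imwrite('pics/w8.png',cv2.resize(A,(600,450),interpolation=cv2.INTER_CUBIC))
```

```text
t8.92 deck [-50.8  31.8] z44.4 yaw 5.38 F [ 0.4  0.4 -0.3] w -0.001 ff 0.0
[[346.1, 214.8], [346.5, 204.7]]
```

View pics/w8.png

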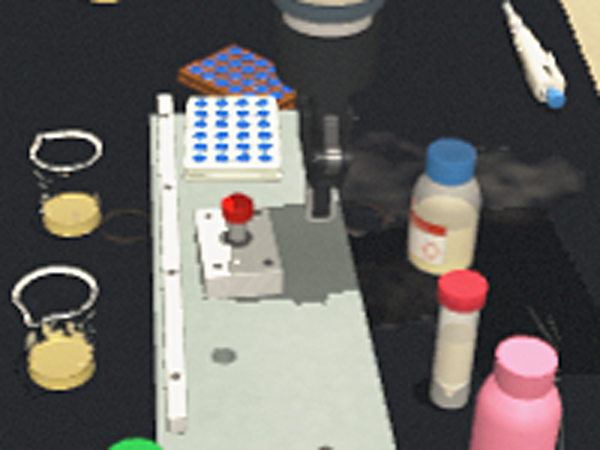

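Side crop: the shut fingertip at (317,220) still floats well above the plate, with the block at (240,250). The bottle stands upright at (443,205). That was my last picture, so from here I work by numbers.

carry_out(plan=[[[1, 0, 0, 0.004, 0, 0, 0], [1, 0, 0, 0.008, 0, 0, 0], [1, 0, 0, 0.012, 0, 0, 0], [1, 0, 0, 0.016, 0, 0, 0], [1, 0, 0, 0.016, 0, 0, 0]]])

```text
time: 9.38
tool_pos: [0.5039, 0.0783, 0.0358]
orientation: [0.999, 0.047, -0.0, 0.0]
force: [-0.1, -0.4, -0.4]
gripper_width: -0.001
finger_force: 0.0
```

carry_out(plan=[[[1, 0, 0, 0.01, 0, 0, 0], [1, 0, 0, 0.02, 0, 0, 0], [1, 0, 0, 0.03, 0, 0, 0], [1, 0, 0, 0.036, 0, 0, 0], [1, 0, 0, 0.036, 0, 0, 0]]])

```text
time: 9.8
tool_pos: [0.5035, 0.0783, 0.0173]
orientation: [0.999, 0.047, -0.001, 0.0]
force: [-0.4, -0.0, -0.4]
gripper_width: -0.004
finger_force: 0.0
```

carry_out(plan=[[[1, 0, 0, 0.003, 0, 0, 0], [1, 0, 0, 0.006, 0, 0, 0], [1, 0, 0, 0.009, 0, 0, 0], [1, 0, 0, 0.012, 0, 0, 0], [1, 0, 0, 0.012, 0, 0, 0]]])

```text
time: 10.22
tool_pos: [0.5041, 0.0784, 0.012]
orientation: [0.999, 0.047, -0.0, 0.0]
force: [-0.7, -0.3, 0.3]
gripper_width: -0.002
finger_force: 0.0
```

carry_out(plan=[[[1, 0.012, 0, 0, 0, 0, 0], [1, 0.024, 0, 0, 0, 0, 0], [1, 0.036, 0, 0, 0, 0, 0], [1, 0.044, 0, 0, 0, 0, 0], [1, 0.05, 0, 0, 0, 0, 0]]])

```text
time: 10.63
tool_pos: [0.529, 0.0807, 0.0122]
orientation: [0.999, 0.047, -0.001, 0.0]
force: [-5.6, 0.1, 2.0]
gripper_width: -0.001
finger_force: 2.3
```

carry_out(plan=[[[1, 0.005, 0, 0, 0, 0, 0], [1, 0.01, 0, 0, 0, 0, 0], [1, 0.015, 0, 0, 0, 0, 0], [1, 0.02, 0, 0, 0, 0, 0], [1, 0.02, 0, 0, 0, 0, 0]]])

```text
time: 11.05
tool_pos: [0.5399, 0.0818, 0.0122]
orientation: [0.999, 0.047, 0.001, -0.0]
force: [-1.5, -0.3, -1.2]
gripper_width: -0.003
finger_force: 0.3
```

```bash
cat > look.py <<'E'
from go import *
D=lambda p:(np.c_[(p[:,:2]-O)@ex,(p[:,:2]-O)@ey]*1000).round(1)
report()
for n in('wrist','side','top'):
    s=snap(n)
    for x in blobs(mask(s,'red'),30):
        d=D(onz(s,[x[0]],.099))[0]
        if -15<d[0]<60 and -20<d[1]<175: print(n,'knob',x[0],'if raised',d,'if sunk',D(onz(s,[x[0]],.077))[0],x[1][4])
E
python3 look.py
```

```text
t11.05 deck [-15.1  31.8] z12.2 yaw 5.38 F [-1.5 -0.3 -1.2] w -0.003 ff 0.3
wrist knob [325.3, 221.1] if raised [28.  29.5] if sunk [18.8 29.1] 6036
side knob [313.5, 199.0] if raised [27.9 37.5] if sunk [26.2  5.8] 78
```

carry_out(plan=[[[1, 0.003, 0, 0, 0, 0, 0], [1, 0.006, 0, 0, 0, 0, 0], [1, 0.009, 0, 0, 0, 0, 0], [1, 0.012, 0, 0, 0, 0, 0], [1, 0.012, 0, 0, 0, 0, 0]]])

```text
time: 11.62
tool_pos: [0.5449, 0.0823, 0.0122]
orientation: [0.999, 0.047, -0.0, -0.0]
force: [-3.6, -0.2, 2.0]
gripper_width: 0.002
finger_force: 2.0
```

```bash
python3 look.py
```

```text
t11.62 deck [-10.   31.9] z12.2 yaw 5.37 F [-3.6 -0.2  2. ] w 0.002 ff 2.0
wrist knob [326.2, 221.5] if raised [33.1 29.3] if sunk [23.8 28.9] 6029
side knob [311.4, 199.0] if raised [32.8 37.2] if sunk [31.3  5.4] 77
```

carry_out(plan=[[[1, 0.002, 0, 0, 0, 0, 0], [1, 0.004, 0, 0, 0, 0, 0], [1, 0.006, 0, 0, 0, 0, 0], [1, 0.006, 0, 0, 0, 0, 0]]])

```text
time: 12.1
tool_pos: [0.5448, 0.0822, 0.0118]
orientation: [0.999, 0.047, -0.003, 0.0]
force: [-12.0, 0.3, 8.2]
gripper_width: -0.002
finger_force: 6.0
```

carry_out(plan=[[[1, -0.04, 0, 0, 0, 0, 0], [1, -0.086, 0, 0, 0, 0, 0], [1, -0.086, 0.06, 0, 0, 0, 0], [1, -0.086, 0.12, 0, 0, 0, 0], [1, -0.086, 0.154, 0, 0, 0, 0]]])

```text
time: 12.52
tool_pos: [0.5141, 0.0001, 0.0127]
orientation: [0.999, 0.047, 0.002, 0.0]
force: [0.4, -0.1, 0.4]
gripper_width: 0.001
finger_force: 0.0
```

```bash
python3 look.py; python3 go.py 22 -47 12
```

```text
t12.52 deck [-48.4 -47.1] z12.7 yaw 5.40 F [ 0.4 -0.1  0.4] w 0.001 ff 0.0
wrist knob [38.2, 91.2] if raised [31.7 28.3] if sunk [31.1 45.7] 6294
side knob [311.4, 198.9] if raised [32.7 36.8] if sunk [31.3  5. ] 82
top knob [315.6, 189.6] if raised [29.1 31. ] if sunk [34.1 30.6] 63
t12.67 deck [-48.5 -46.4] z12.5 yaw 5.24 F [-0.5 -0.7  0.2] w 0.003 ff 0.0
shares [0.1411 0.001  0.0014]
turn [ 0.0001 -0.0009 -0.0007]
```

carry_out(plan=[[[1, 0.05, 0, 0, 0, 0, 0], [1, 0.1, 0, 0, 0, 0, 0], [1, 0.14, 0, 0, 0, 0, 0], [1, 0.14, -0.01, 0, 0, 0, 0], [1, 0.14, -0.02, 0, 0, 0, 0]]])

```text
time: 13.08
tool_pos: [0.5823, 0.0195, 0.0122]
orientation: [0.999, 0.047, 0.001, -0.0]
force: [-0.3, -0.9, -1.1]
gripper_width: -0.001
finger_force: 0.0
```

carry_out(plan=[[[1, 0, -0.01, 0, 0, 0, 0], [1, 0, -0.02, 0, 0, 0, 0], [1, 0.002, -0.03, 0, 0, 0, 0], [1, 0.004, -0.04, 0, 0, 0, 0], [1, 0.004, -0.04, 0, 0, 0, 0]]])

```text
time: 13.5
tool_pos: [0.5805, 0.0394, 0.0121]
orientation: [0.999, 0.047, -0.0, -0.0]
force: [0.2, 0.5, -0.6]
gripper_width: -0.0
finger_force: 0.0
```

```bash
python3 look.py
```

```text
t13.50 deck [ 21.4 -14.2] z12.1 yaw 5.41 F [ 0.2  0.5 -0.6] w -0.000 ff 0.0
wrist knob [139.8, 307.6] if raised [34.3 43.2] if sunk [17.9 56.7] 4429
side knob [311.6, 202.5] if raised [33.1 51.3] if sunk [31.6 20.1] 88
```

carry_out(plan=[[[1, 0.001, -0.01, 0, 0, 0, 0], [1, 0.001, -0.02, 0, 0, 0, 0], [1, 0.002, -0.03, 0, 0, 0, 0], [1, 0.002, -0.04, 0, 0, 0, 0], [1, 0.003, -0.05, 0, 0, 0, 0]]])

```text
time: 14.07
tool_pos: [0.5795, 0.0632, 0.0122]
orientation: [0.999, 0.047, -0.001, 0.0]
force: [-4.2, -7.6, 4.8]
gripper_width: -0.002
finger_force: 3.8
```

carry_out(plan=[[[1, 0.001, -0.01, 0, 0, 0, 0], [1, 0.001, -0.02, 0, 0, 0, 0], [1, 0.002, -0.03, 0, 0, 0, 0], [1, 0.002, -0.04, 0, 0, 0, 0], [1, 0.003, -0.05, 0, 0, 0, 0]]])

```text
time: 14.48
tool_pos: [0.5781, 0.0882, 0.012]
orientation: [0.999, 0.047, -0.001, 0.0]
force: [-3.2, -6.1, 1.9]
gripper_width: -0.001
finger_force: 2.9
```

```bash
python3 look.py
```

```text
t14.48 deck [23.5 34.7] z12.0 yaw 5.39 F [-3.2 -6.1  1.9] w -0.001 ff 2.9
wrist knob [143.2, 311.0] if raised [35.5 91.1] if sunk [ 18.7 104.3] 4614
side knob [312.7, 215.4] if raised [ 33.4 100.9] if sunk [32.  71.5] 94
```

carry_out(plan=[[[1, 0, -0.01, 0, 0, 0, 0], [1, 0, -0.02, 0, 0, 0, 0], [1, 0, -0.03, 0, 0, 0, 0], [1, 0, -0.04, 0, 0, 0, 0], [1, 0.001, -0.05, 0, 0, 0, 0]]])

```text
time: 15.05
tool_pos: [0.5775, 0.114, 0.0122]
orientation: [0.999, 0.047, -0.0, 0.0]
force: [-1.3, -4.6, 1.0]
gripper_width: -0.002
finger_force: 2.1
```

carry_out(plan=[[[1, 0, -0.003, 0, 0, 0, 0], [1, 0, -0.006, 0, 0, 0, 0], [1, 0.001, -0.009, 0, 0, 0, 0], [1, 0.001, -0.012, 0, 0, 0, 0], [1, 0.001, -0.015, 0, 0, 0, 0]]])

```text
time: 15.47
tool_pos: [0.5769, 0.1206, 0.0121]
orientation: [0.999, 0.047, -0.001, 0.0]
force: [-2.2, -4.7, 1.6]
gripper_width: 0.002
finger_force: 2.6
```

```bash
python3 look.py
```

```text
t15.47 deck [25.4 67. ] z12.1 yaw 5.38 F [-2.2 -4.7  1.6] w 0.002 ff 2.6
wrist knob [144.1, 313.4] if raised [ 36.1 123.4] if sunk [ 19.2 136.5] 4522
side knob [313.5, 224.0] if raised [ 33.5 131.7] if sunk [ 32.  103.6] 103
```

carry_out(plan=[[[1, 0, -0.003, 0, 0, 0, 0], [1, 0, -0.006, 0, 0, 0, 0], [1, 0, -0.008, 0, 0, 0, 0], [1, 0, -0.01, 0, 0, 0, 0], [1, 0.001, -0.012, 0, 0, 0, 0]]])

```text
time: 16.03
tool_pos: [0.5766, 0.1264, 0.0121]
orientation: [0.999, 0.047, -0.001, 0.0]
force: [-4.4, -7.8, 4.4]
gripper_width: -0.003
finger_force: 3.6
```

carry_out(plan=[[[1, 0, -0.002, 0, 0, 0, 0], [1, 0, -0.004, 0, 0, 0, 0], [1, 0, -0.006, 0, 0, 0, 0], [1, 0, -0.008, 0, 0, 0, 0], [1, 0.001, -0.01, 0, 0, 0, 0]]])

```text
time: 16.45
tool_pos: [0.5764, 0.1313, 0.012]
orientation: [0.999, 0.047, -0.001, 0.0]
force: [-3.2, -6.0, 1.7]
gripper_width: 0.0
finger_force: 2.8
```

carry_out(plan=[[[1, 0, -0.002, 0, 0, 0, 0], [1, 0, -0.004, 0, 0, 0, 0], [1, 0, -0.006, 0, 0, 0, 0], [1, 0, -0.008, 0, 0, 0, 0], [1, 0, -0.008, 0, 0, 0, 0]]])

```text
time: 16.87
tool_pos: [0.5763, 0.1356, 0.012]
orientation: [0.999, 0.047, -0.001, 0.0]
force: [-2.5, -5.0, 1.7]
gripper_width: -0.001
finger_force: 2.2
```

```bash
python3 look.py
```

```text
t16.87 deck [26.1 82. ] z12.0 yaw 5.37 F [-2.5 -5.   1.7] w -0.001 ff 2.2
wrist knob [170.2, 281.3] if raised [ 49.3 127.8] if sunk [ 35.2 138.5] 3441
side knob [314.1, 236.3] if raised [ 34.7 173.1] if sunk [ 33.3 146.5] 98
```

carry_out(plan=[[[1, 0, -0.002, 0, 0, 0, 0], [1, 0, -0.004, 0, 0, 0, 0], [1, 0, -0.006, 0, 0, 0, 0], [1, 0, -0.008, 0, 0, 0, 0], [1, 0, -0.008, 0, 0, 0, 0]]])

```text
time: 17.43
tool_pos: [0.576, 0.1395, 0.012]
orientation: [0.999, 0.047, -0.001, 0.0]
force: [-1.7, -4.6, 1.7]
gripper_width: 0.0
finger_force: 2.6
```

```bash
python3 look.py
```

```text
t17.43 deck [26.2 85.9] z12.0 yaw 5.39 F [-1.7 -4.6  1.7] w 0.000 ff 2.6
wrist knob [170.2, 281.4] if raised [ 49.3 131.7] if sunk [ 35.2 142.4] 3437
```

carry_out(plan=[[[1, 0, -0.002, 0, 0, 0, 0], [1, 0, -0.004, 0, 0, 0, 0], [1, 0, -0.004, 0, 0, 0, 0]]])

```text
time: 17.83
tool_pos: [0.5759, 0.1399, 0.0121]
orientation: [0.999, 0.047, -0.001, 0.001]
force: [-2.6, -14.5, 2.6]
gripper_width: -0.004
finger_force: 7.0
```

```bash
python3 look.py
python3 - <<'E'
from h import *
s=snap('side')
for x in blobs(mask(s,'red'),15,(285,180,350,290)): print(x[:2])
s=snap('top')
for x in blobs(mask(s,'red'),10,(240,170,340,230)): print(x[:2])
E
```

```text
t17.83 deck [26.2 86.3] z12.1 yaw 5.42 F [ -2.6 -14.5   2.6] w -0.004 ff 7.0
wrist knob [171.1, 281.4] if raised [ 49.3 132. ] if sunk [ 35.2 142.6] 3447
([314.1, 237.5], [309, 233, 11, 10, 97])
```

carry_out(plan=[[[1, 0, 0.03, 0, 0, 0, 0], [1, 0, 0.03, -0.06, 0, 0, 0], [1, 0, 0.04, -0.11, 0, 0, 0], [1, -0.03, 0.1, -0.11, 0, 0, 0], [1, -0.06, 0.17, -0.11, 0, 0, 0]]])

```text
time: 18.5
tool_pos: [0.5573, 0.0558, 0.0693]
orientation: [0.999, 0.048, 0.003, -0.001]
force: [0.6, -0.1, 0.1]
gripper_width: -0.0
finger_force: 0.0
```

carry_out(plan=[[[1, -0.03, 0.08, 0, 0, 0, 0], [1, -0.06, 0.16, 0, 0, 0, 0], [1, -0.09, 0.24, 0, 0, 0, 0], [1, -0.12, 0.3, 0, 0, 0, 0], [1, -0.12, 0.31, 0, 0, 0, 0]]])

```text
time: 18.92
tool_pos: [0.5079, -0.1093, 0.0674]
orientation: [0.999, 0.045, 0.0, 0.0]
force: [-0.1, -0.6, 0.5]
gripper_width: 0.002
finger_force: 0.0
```

```bash
cat > mp.py <<'E'
from go import *
report()
def wells():
    for n in('wrist','top'):
        s=snap(n)
        m=mask(s,'blue')
        b=[]
        for x in blobs(m,10):
            p=onz(s,[x[0]],.055)[0];d=np.array([(p[:2]-O)@ex,(p[:2]-O)@ey])*1e3
            if -60<d[0]<62 and -230<d[1]<110 and x[1][4]<900: b.append(d)
        b=np.array(b)
        if len(b)>6:
            b=b.astype(np.float32);q=cv2.minAreaRect(b);ctr=np.array(q[0]);dd=b
            # yaw: fit of grid rows via neighbour differences
            df=(b[:,None]-b[None]).reshape(-1,2);df=df[(abs(df[:,1]-19.3)<5)&(abs(df[:,0])<6)]
            print(n,len(b),'centre',ctr.round(1),'size',np.round(q[1],1),'yaw',np.degrees(np.arctan2(-df[:,0].mean(),df[:,1].mean())).round(2))
wells()
E
python3 mp.py; python3 look.py
```

```text
t18.92 deck [ -64.8 -155.4] z67.4 yaw 5.14 F [-0.1 -0.6  0.5] w 0.002 ff 0.0
wrist 24 centre [   6.4 -151.9] size [96.6 58. ] yaw -3.47
t19.02 deck [ -62.5 -153.1] z67.6 yaw 5.16 F [ 1.6 -0.3 -0.5] w -0.002 ff 0.0
top knob [270.7, 195.5] if raised [ 25.9 142.2] if sunk [ 30.8 144.3] 55
```

carry_out(plan=[[[1, 0, 0, 0.05, 0, 0, 0], [1, 0, 0, 0.09, 0, 0, 0], [1, 0, 0, 0.11, 0, 0, 0], [1, 0.01, 0, 0.11, 0, 0, 0], [1, 0.02, 0, 0.11, 0, 0, 0]]])

```text
time: 19.58
tool_pos: [0.5197, -0.1035, 0.012]
orientation: [0.999, 0.048, -0.001, -0.0]
force: [0.4, 0.6, -0.7]
gripper_width: 0.001
finger_force: 0.0
```

carry_out(plan=[[[1, 0.006, 0, 0, 0, 0, 0], [1, 0.012, 0, 0, 0, 0, 0], [1, 0.018, 0, 0, 0, 0, 0], [1, 0.024, 0, 0, 0, 0, 0], [1, 0.028, 0, 0, 0, 0, 0]]])

```text
time: 20.0
tool_pos: [0.5334, -0.1032, 0.0128]
orientation: [0.999, 0.047, -0.0, 0.0]
force: [-4.7, -1.5, 7.8]
gripper_width: -0.0
finger_force: 4.1
```

```bash
python3 mp.py
```

```text
t20.00 deck [ -38.8 -151.7] z12.8 yaw 5.38 F [-4.7 -1.5  7.8] w -0.000 ff 4.1
```

carry_out(plan=[[[1, 0.002, 0, 0, 0, 0, 0], [1, 0.004, 0, 0, 0, 0, 0], [1, 0.006, 0, 0, 0, 0, 0], [1, 0.006, 0, 0, 0, 0, 0]]])

```text
time: 20.43
tool_pos: [0.5358, -0.103, 0.0128]
orientation: [0.999, 0.047, -0.0, -0.0]
force: [-4.3, -0.6, 7.0]
gripper_width: -0.001
finger_force: 4.3
```

Run:
```python
from go import *
report();s=snap('wrist');m=mask(s,'blue');b=[]
for x in blobs(m,10):
    p=onz(s,[x[0]],.055)[0];d=np.array([(p[:2]-O)@ex,(p[:2]-O)@ey])*1e3;b.append(np.r_[x[0],x[1][4],d])
print(np.array(b).round(1))
```

```text
t20.43 deck [ -36.4 -151.8] z12.8 yaw 5.37 F [-4.3 -0.6  7. ] w -0.001 ff 4.3
[[ 192.7   78.7 1212.    46.  -104.6]
 [ 243.6   80.5 1221.    45.1 -123.9]
 [ 294.7   82.7 1233.    44.2 -143.1]
 [ 346.1   85.4 1218.    43.3 -162.4]
 [ 396.9   88.1 1195.    42.4 -181.6]
 [ 447.2   91.1 1176.    41.5 -201. ]
 [ 195.3  129.8 1070.    26.8 -103.7]
 [ 244.2  132.  1086.    25.8 -122.9]
 [ 293.3  133.9 1098.    25.  -142.2]
 [ 342.6  136.2 1078.    24.1 -161.5]
 [ 391.7  138.9 1074.    23.1 -180.8]
 [ 439.7  141.5 1051.    22.1 -200.1]
 [ 636.5  138.8  128.    24.4 -284. ]
 [ 614.9  159.5  515.    15.5 -276.3]
 [ 198.   176.9  953.     7.5 -102.7]
 [ 244.9  179.   962.     6.6 -122. ]
 [ 292.2  181.2  962.     5.7 -141.3]
 [ 339.4  183.3  958.     4.8 -160.5]
 [ 386.3  185.5  937.     3.9 -179.8]
 [ 585.1  181.9  505.     5.6 -265.1]
 [ 432.6  187.6  921.     3.  -199.1]
 [ 628.7  185.2  456.     4.2 -286.1]
 [ 555.6  203.9  496.    -4.3 -253.8]
 [ 599.9  206.7  466.    -5.6 -274.9]
 [ 635.6  211.4  156.    -7.9 -293.2]
 [ 200.8  220.6  835.   -11.8 -101.8]
 [ 245.8  222.5  843.   -12.6 -121.1]
 [ 291.2  224.6  845.   -13.6 -140.4]
 [ 336.4  226.6  837.   -14.5 -159.6]
 [ 381.5  228.5  823.   -15.4 -178.9]
 [ 425.9  230.4  807.   -16.3 -198.2]
 [ 526.3  225.3  483.   -14.2 -242.5]
 [ 571.1  227.6  453.   -15.5 -263.7]
 [ 613.6  230.1  419.   -16.9 -284.8]
 [ 542.4  248.2  436.   -25.4 -252.4]
 [ 585.5  250.2  416.   -26.8 -273.6]
 [ 626.3  252.1  380.   -28.2 -294.7]
 [ 557.5  269.9  397.   -36.7 -262.3]
 [ 598.9  271.4  371.   -38.1 -283.5]
 [ 571.7  290.1  361.   -47.9 -272.2]]
```

carry_out(plan=[[[1, 0.002, 0, 0, 0, 0, 0], [1, 0.004, 0, 0, 0, 0, 0], [1, 0.006, 0, 0, 0, 0, 0], [1, 0.006, 0, 0, 0, 0, 0]]])

```text
time: 20.82
tool_pos: [0.5366, -0.1028, 0.0127]
orientation: [0.999, 0.047, -0.003, -0.0]
force: [-11.0, -2.6, 13.7]
gripper_width: 0.005
finger_force: 8.6
```

```bash
cat > mp.py <<'E'
from go import *
report();s=snap('wrist');b=[]
for x in blobs(mask(s,'blue'),300):
    p=onz(s,[x[0]],.055)[0];d=np.array([(p[:2]-O)@ex,(p[:2]-O)@ey])*1e3;b.append(d)
b=np.array(b);df=(b[:,None]-b[None]).reshape(-1,2);
n=[i for i in range(len(b)) if (np.abs(np.linalg.norm(b-b[i],axis=1)-19.3)<1.2).sum()>=2 and -50<b[i][0]<70]
g=b[n];df=(g[:,None]-g[None]).reshape(-1,2);df=df[(abs(df[:,1]-19.3)<2)&(abs(df[:,0])<3)]
a=np.degrees(np.arctan2(-df[:,0].mean(),df[:,1].mean())) if len(df) else 0
k=g[(g[:,1]>g[:,1].max()-103)]
print(len(g),'centre of wells',((k.max(0)+k.min(0))/2).round(1),'ext',np.ptp(k,axis=0).round(1),'yaw',a.round(2))
E
python3 mp.py
```

```text
t20.82 deck [ -35.6 -151.7] z12.7 yaw 5.38 F [-11.   -2.6  13.7] w 0.005 ff 8.6
24 centre of wells [  15.5 -151.4] ext [62.1 99.1] yaw -2.62
```

carry_out(plan=[[[1, -0.03, 0, -0.008, 0, 0, 0], [1, -0.03, 0.04, -0.008, 0, 0, 0], [1, -0.03, 0.07, -0.008, 0, 0, 0], [1, -0.02, 0.07, -0.008, 0, 0, 0], [1, -0.014, 0.07, -0.008, 0, 0, 0]]])

```text
time: 21.28
tool_pos: [0.5366, -0.1387, 0.0166]
orientation: [0.999, 0.046, 0.001, 0.0]
force: [-0.6, -0.4, -0.3]
gripper_width: 0.002
finger_force: 0.0
```

carry_out(plan=[[[1, 0.002, 0, 0, 0, 0, 0], [1, 0.005, 0, 0, 0, 0, 0], [1, 0.008, 0, 0, 0, 0, 0], [1, 0.01, 0, 0, 0, 0, 0], [1, 0.01, 0, 0, 0, 0, 0]]])

```text
time: 21.7
tool_pos: [0.5408, -0.1372, 0.0162]
orientation: [0.999, 0.047, 0.0, -0.0]
force: [-1.0, 0.4, -1.3]
gripper_width: 0.001
finger_force: 0.0
```

```bash
python3 mp.py
```

```text
t21.70 deck [ -34.6 -186.3] z16.2 yaw 5.42 F [-1.   0.4 -1.3] w 0.001 ff 0.0
24 centre of wells [  15.5 -151.4] ext [62.  98.9] yaw -2.5
```

carry_out(plan=[[[1, 0, 0, -0.02, 0, 0, 0], [1, -0.06, 0, -0.02, 0, 0, 0], [1, -0.06, 0, 0, 0, 0, 0], [1, -0.06, 0, 0.012, 0, 0, 0], [1, -0.06, 0, 0.016, 0, 0, 0]]])

```text
time: 22.17
tool_pos: [0.5106, -0.1404, 0.0078]
orientation: [0.999, 0.047, -0.0, -0.0]
force: [1.0, 0.6, -1.0]
gripper_width: 0.0
finger_force: 0.0
```

carry_out(plan=[[[1, 0, 0, 0.002, 0, 0, 0], [1, 0, 0, 0.004, 0, 0, 0], [1, 0, 0, 0.006, 0, 0, 0], [1, 0, 0, 0.006, 0, 0, 0]]])

```text
time: 22.5
tool_pos: [0.5111, -0.1404, 0.0051]
orientation: [0.999, 0.047, 0.0, 0.0]
force: [0.7, -0.5, -0.5]
gripper_width: -0.001
finger_force: 0.0
```

carry_out(plan=[[[1, 0, 0, 0.002, 0, 0, 0], [1, 0, 0, 0.004, 0, 0, 0], [1, 0, 0, 0.006, 0, 0, 0], [1, 0, 0, 0.006, 0, 0, 0]]])

```text
time: 22.83
tool_pos: [0.5106, -0.1404, 0.0021]
orientation: [0.999, 0.047, -0.0, -0.0]
force: [0.3, -0.3, -0.0]
gripper_width: 0.001
finger_force: 0.0
```

```bash
python3 mp.py
```

```text
t22.83 deck [ -65.  -186.6] z2.1 yaw 5.38 F [ 0.3 -0.3 -0. ] w 0.001 ff 0.0
22 centre of wells [  12.9 -151. ] ext [56.8 98.2] yaw -2.38
```

carry_out(plan=[[[1, 0, 0, 0.002, 0, 0, 0], [1, 0, 0, 0.004, 0, 0, 0], [1, 0, 0, 0.006, 0, 0, 0], [1, 0, 0, 0.006, 0, 0, 0]]])

```text
time: 23.22
tool_pos: [0.5109, -0.1405, 0.0009]
orientation: [0.999, 0.047, 0.0, 0.0]
force: [-6.1, 2.5, 22.5]
gripper_width: -0.002
finger_force: 10.8
```

carry_out(plan=[[[1, 0, 0, -0.011, 0, 0, 0], [1, 0.015, 0, -0.011, 0, 0, 0], [1, 0.03, 0, -0.011, 0, 0, 0], [1, 0.04, 0, -0.011, 0, 0, 0], [1, 0.044, 0, -0.011, 0, 0, 0]]])

```text
time: 23.63
tool_pos: [0.5341, -0.1384, 0.0045]
orientation: [0.999, 0.047, 0.0, 0.0]
force: [-0.3, -0.1, 0.9]
gripper_width: 0.001
finger_force: 0.0
```

carry_out(plan=[[[1, 0.003, 0, 0, 0, 0, 0], [1, 0.006, 0, 0, 0, 0, 0], [1, 0.009, 0, 0, 0, 0, 0], [1, 0.012, 0, 0, 0, 0, 0], [1, 0.012, 0, 0, 0, 0, 0]]])

```text
time: 24.05
tool_pos: [0.5386, -0.1378, 0.0046]
orientation: [0.999, 0.047, -0.0, -0.0]
force: [-0.4, -0.2, -0.2]
gripper_width: -0.003
finger_force: 0.1
```

```bash
python3 mp.py
```

```text
t24.05 deck [ -36.9 -186.7] z4.6 yaw 5.38 F [-0.4 -0.2 -0.2] w -0.003 ff 0.1
24 centre of wells [  17.4 -150.7] ext [59.2 97.3] yaw -0.77
```

carry_out(plan=[[[1, 0.002, 0, 0, 0, 0, 0], [1, 0.004, 0, 0, 0, 0, 0], [1, 0.006, 0, 0, 0, 0, 0], [1, 0.006, 0, 0, 0, 0, 0]]])

```text
time: 24.43
tool_pos: [0.5399, -0.1376, 0.0045]
orientation: [0.999, 0.047, -0.002, -0.0]
force: [-6.2, -2.6, 4.0]
gripper_width: -0.003
finger_force: 3.4
```

```bash
python3 mp.py
```

```text
t24.43 deck [ -35.6 -186.6] z4.5 yaw 5.39 F [-6.2 -2.6  4. ] w -0.003 ff 3.4
24 centre of wells [  17.9 -150.4] ext [58.3 96.7] yaw -0.27
```

carry_out(plan=[[[1, -0.03, 0, 0, 0, 0, 0], [1, -0.03, 0.06, 0, 0, 0, 0], [1, -0.03, 0.115, 0, 0, 0, 0], [1, 0.03, 0.115, 0, 0, 0, 0], [1, 0.073, 0.115, 0, 0, 0, 0]]])

```text
time: 24.9
tool_pos: [0.5848, -0.1933, 0.0052]
orientation: [0.999, 0.045, 0.001, 0.0]
force: [0.4, 0.1, -0.6]
gripper_width: 0.001
finger_force: 0.0
```

carry_out(plan=[[[1, 0, -0.01, 0, 0, 0, 0], [1, 0, -0.02, 0, 0, 0, 0], [1, 0, -0.03, 0, 0, 0, 0], [1, 0.001, -0.04, 0, 0, 0, 0], [1, 0.002, -0.05, 0, 0, 0, 0]]])

```text
time: 25.32
tool_pos: [0.5807, -0.1656, 0.0045]
orientation: [0.999, 0.047, -0.001, -0.0]
force: [-1.2, -0.9, 0.9]
gripper_width: 0.0
finger_force: 0.7
```

```bash
python3 mp.py
```

```text
t25.32 deck [   2.4 -218.3] z4.5 yaw 5.40 F [-1.2 -0.9  0.9] w 0.000 ff 0.7
22 centre of wells [  18.  -143.9] ext [58.1 96.6] yaw -0.3
```

carry_out(plan=[[[1, 0, -0.012, 0, 0, 0, 0], [1, 0, -0.024, 0, 0, 0, 0], [1, 0.001, -0.036, 0, 0, 0, 0], [1, 0.001, -0.048, 0, 0, 0, 0], [1, 0.001, -0.06, 0, 0, 0, 0]]])

```text
time: 25.78
tool_pos: [0.5794, -0.1359, 0.0048]
orientation: [0.999, 0.047, -0.0, 0.0]
force: [-1.3, -2.5, 1.9]
gripper_width: 0.001
finger_force: 1.3
```

carry_out(plan=[[[1, 0, -0.012, 0, 0, 0, 0], [1, 0, -0.024, 0, 0, 0, 0], [1, 0.001, -0.036, 0, 0, 0, 0], [1, 0.001, -0.048, 0, 0, 0, 0], [1, 0.001, -0.06, 0, 0, 0, 0]]])

```text
time: 26.2
tool_pos: [0.5773, -0.1059, 0.0047]
orientation: [0.999, 0.047, -0.0, -0.0]
force: [-1.8, -2.2, 1.1]
gripper_width: -0.001
finger_force: 1.3
```

```bash
python3 mp.py
```

```text
t26.20 deck [   4.6 -158.6] z4.7 yaw 5.38 F [-1.8 -2.2  1.1] w -0.001 ff 1.3
22 centre of wells [ 18.3 -84.3] ext [58.2 96.6] yaw -0.31
```

Sliding square along the fence.

carry_out(plan=[[[1, 0, -0.012, 0, 0, 0, 0], [1, 0, -0.024, 0, 0, 0, 0], [1, 0, -0.036, 0, 0, 0, 0], [1, 0, -0.048, 0, 0, 0, 0], [1, 0.001, -0.06, 0, 0, 0, 0]]])

```text
time: 26.67
tool_pos: [0.575, -0.076, 0.0047]
orientation: [0.999, 0.047, 0.0, -0.0]
force: [-1.2, -1.1, 0.4]
gripper_width: 0.007
finger_force: 1.0
```

carry_out(plan=[[[1, 0, -0.012, 0, 0, 0, 0], [1, 0, -0.024, 0, 0, 0, 0], [1, 0, -0.036, 0, 0, 0, 0], [1, 0, -0.048, 0, 0, 0, 0], [1, 0.001, -0.06, 0, 0, 0, 0]]])

```text
time: 27.08
tool_pos: [0.5724, -0.0462, 0.0047]
orientation: [0.999, 0.047, -0.0, 0.0]
force: [-2.2, -2.4, 1.1]
gripper_width: 0.003
finger_force: 1.5
```

carry_out(plan=[[[1, 0, -0.012, 0, 0, 0, 0], [1, 0, -0.024, 0, 0, 0, 0], [1, 0, -0.036, 0, 0, 0, 0], [1, 0, -0.048, 0, 0, 0, 0], [1, 0.001, -0.06, 0, 0, 0, 0]]])

```text
time: 27.5
tool_pos: [0.5699, -0.0163, 0.0046]
orientation: [0.999, 0.047, -0.0, 0.0]
force: [-2.7, -4.0, 2.4]
gripper_width: 0.001
finger_force: 1.7
```

```bash
python3 mp.py
```

```text
t27.50 deck [  5.6 -68.6] z4.6 yaw 5.38 F [-2.7 -4.   2.4] w 0.001 ff 1.7
22 centre of wells [18.9  5.6] ext [58.1 96.6] yaw -0.28
```

carry_out(plan=[[[1, 0, -0.01, 0, 0, 0, 0], [1, 0, -0.02, 0, 0, 0, 0], [1, 0, -0.028, 0, 0, 0, 0], [1, 0, -0.034, 0, 0, 0, 0], [1, 0, -0.04, 0, 0, 0, 0]]])

```text
time: 27.97
tool_pos: [0.5687, 0.0035, 0.0047]
orientation: [0.999, 0.047, 0.0, -0.0]
force: [0.2, -1.5, 0.0]
gripper_width: 0.001
finger_force: 0.4
```

carry_out(plan=[[[1, 0, -0.003, 0, 0, 0, 0], [1, 0, -0.006, 0, 0, 0, 0], [1, 0, -0.009, 0, 0, 0, 0], [1, 0, -0.012, 0, 0, 0, 0], [1, 0, -0.012, 0, 0, 0, 0]]])

```text
time: 28.38
tool_pos: [0.568, 0.0093, 0.0047]
orientation: [0.999, 0.047, 0.0, -0.0]
force: [-0.1, 0.2, -0.4]
gripper_width: 0.0
finger_force: 0.1
```

```bash
python3 mp.py
```

```text
t28.38 deck [  6.1 -43. ] z4.7 yaw 5.38 F [-0.1  0.2 -0.4] w 0.000 ff 0.1
22 centre of wells [18.9 31.5] ext [58.3 96.7] yaw -0.4
```

Nearly there. I'll go on in small steps until the force rises.

carry_out(plan=[[[1, 0, -0.002, 0, 0, 0, 0], [1, 0, -0.004, 0, 0, 0, 0], [1, 0, -0.006, 0, 0, 0, 0], [1, 0, -0.006, 0, 0, 0, 0]]])

```text
time: 28.77
tool_pos: [0.5677, 0.0122, 0.0047]
orientation: [0.999, 0.047, 0.0, -0.0]
force: [0.2, 1.0, 0.5]
gripper_width: 0.002
finger_force: 0.2
```

```bash
python3 mp.py
```

```text
t28.77 deck [  6.  -40.1] z4.7 yaw 5.38 F [0.2 1.  0.5] w 0.002 ff 0.2
22 centre of wells [18.9 34.4] ext [58.3 96.7] yaw -0.43
```

carry_out(plan=[[[1, 0, -0.002, 0, 0, 0, 0], [1, 0, -0.004, 0, 0, 0, 0], [1, 0, -0.006, 0, 0, 0, 0], [1, 0, -0.006, 0, 0, 0, 0]]])

```text
time: 29.15
tool_pos: [0.5674, 0.0134, 0.0048]
orientation: [0.999, 0.047, -0.0, 0.001]
force: [0.5, -10.9, 0.8]
gripper_width: 0.007
finger_force: 5.3
```

```bash
python3 mp.py
```

```text
t29.15 deck [  5.9 -38.8] z4.8 yaw 5.43 F [  0.5 -10.9   0.8] w 0.007 ff 5.3
22 centre of wells [18.8 35.1] ext [58.4 96.8] yaw -0.48
```

carry_out(plan=[[[1, 0, 0.03, 0, 0, 0, 0], [1, -0.06, 0.03, 0, 0, 0, 0], [1, -0.12, 0.03, 0, 0, 0, 0], [1, -0.12, -0.04, 0, 0, 0, 0], [1, -0.12, -0.1, 0, 0, 0, 0]]])

```text
time: 29.62
tool_pos: [0.5009, 0.0587, 0.0046]
orientation: [0.999, 0.045, -0.001, -0.0]
force: [0.9, 0.0, -0.3]
gripper_width: 0.001
finger_force: 0.0
```

carry_out(plan=[[[1, 0, -0.025, 0, 0, 0, 0], [1, 0.01, -0.025, 0, 0, 0, 0], [1, 0.02, -0.025, 0, 0, 0, 0], [1, 0.026, -0.025, 0, 0, 0, 0], [1, 0.03, -0.025, 0, 0, 0, 0]]])

```text
time: 30.03
tool_pos: [0.5179, 0.0724, 0.0048]
orientation: [0.999, 0.047, 0.0, 0.0]
force: [0.2, -0.7, -0.6]
gripper_width: -0.001
finger_force: 0.0
```

```bash
python3 mp.py
```

```text
t30.03 deck [-37.9  24.5] z4.8 yaw 5.34 F [ 0.2 -0.7 -0.6] w -0.001 ff 0.0
24 centre of wells [18.7 34.9] ext [58.6 96.9] yaw -0.44
```

carry_out(plan=[[[1, 0.003, 0, 0, 0, 0, 0], [1, 0.005, 0, 0, 0, 0, 0], [1, 0.007, 0, 0, 0, 0, 0], [1, 0.009, 0, 0, 0, 0, 0], [1, 0.009, 0, 0, 0, 0, 0]]])

```text
time: 30.5
tool_pos: [0.5209, 0.0732, 0.0046]
orientation: [0.999, 0.047, -0.0, 0.0]
force: [-0.5, 0.1, 1.1]
gripper_width: -0.0
finger_force: 0.5
```

```bash
python3 mp.py
```

```text
t30.50 deck [-34.8  25.1] z4.6 yaw 5.37 F [-0.5  0.1  1.1] w -0.000 ff 0.5
24 centre of wells [18.9 34.9] ext [58.4 96.9] yaw -0.34
```

carry_out(plan=[[[1, 0.002, 0, 0, 0, 0, 0], [1, 0.004, 0, 0, 0, 0, 0], [1, 0.005, 0, 0, 0, 0, 0], [1, 0.005, 0, 0, 0, 0, 0]]])

```text
time: 30.88
tool_pos: [0.5212, 0.0733, 0.0044]
orientation: [0.999, 0.047, -0.002, 0.0]
force: [-7.7, -2.3, 5.7]
gripper_width: -0.003
finger_force: 4.6
```

```bash
python3 mp.py; python3 look.py
```

```text
t30.88 deck [-34.5  25.1] z4.4 yaw 5.39 F [-7.7 -2.3  5.7] w -0.003 ff 4.6
24 centre of wells [18.9 34.9] ext [58.4 96.8] yaw -0.31
t30.93 deck [-34.6  25.2] z4.4 yaw 5.39 F [-8.2 -2.8  6.2] w 0.000 ff 4.5
top knob [270.7, 195.5] if raised [ 25.9 142.2] if sunk [ 30.8 144.3] 55
```

carry_out(plan=[[[1, -0.04, 0, 0, 0, 0, 0], [1, -0.04, 0.08, 0, 0, 0, 0], [1, -0.04, 0.164, 0, 0, 0, 0], [1, 0.03, 0.164, 0, 0, 0, 0], [1, 0.09, 0.164, 0, 0, 0, 0]]])

```text
time: 31.5
tool_pos: [0.5769, -0.0063, 0.005]
orientation: [0.999, 0.045, 0.0, -0.0]
force: [1.0, 0.2, -0.4]
gripper_width: 0.003
finger_force: 0.0
```

carry_out(plan=[[[1, 0, -0.01, 0, 0, 0, 0], [1, 0, -0.02, 0, 0, 0, 0], [1, 0, -0.026, 0, 0, 0, 0], [1, 0, -0.032, 0, 0, 0, 0], [1, 0, -0.036, 0, 0, 0, 0]]])

```text
time: 31.92
tool_pos: [0.5732, 0.0139, 0.0045]
orientation: [0.999, 0.048, -0.001, 0.001]
force: [-0.8, -14.4, 1.3]
gripper_width: -0.005
finger_force: 7.0
```

```bash
python3 mp.py
```

```text
t31.92 deck [ 11.7 -38.8] z4.5 yaw 5.50 F [ -0.8 -14.4   1.3] w -0.005 ff 7.0
22 centre of wells [19.  35.1] ext [58.1 96.7] yaw -0.38
```

carry_out(plan=[[[1, 0, 0.04, 0, 0, 0, 0], [1, 0, 0.04, -0.08, 0, 0, 0], [1, 0, 0.04, -0.16, 0, 0, 0], [1, 0, 0.04, -0.24, 0, 0, 0], [1, 0, 0.04, -0.32, 0, 0, 0]]])

```text
time: 32.38
tool_pos: [0.5749, -0.0053, 0.166]
orientation: [0.999, 0.047, -0.001, -0.0]
force: [1.8, 0.8, -0.6]
gripper_width: 0.001
finger_force: 0.0
```

carry_out(plan=[[[1, -0.05, -0.06, -0.04, 0, 0, 0], [1, -0.1, -0.12, -0.08, 0, 0, 0], [1, -0.15, -0.18, -0.1, 0, 0, 0], [1, -0.2, -0.24, -0.1, 0, 0, 0], [1, -0.2, -0.24, -0.1, 0, 0, 0]]])

```text
time: 32.8
tool_pos: [0.4599, 0.1077, 0.2151]
orientation: [0.999, 0.049, -0.001, -0.001]
force: [0.3, -0.3, -0.7]
gripper_width: 0.001
finger_force: 0.0
```

```bash
python3 mp.py; python3 look.py
python3 - <<'E'
from go import *
s=snap('wrist');save(s,'w9.png')
g=cv2.cvtColor(s['color'],cv2.COLOR_RGB2GRAY).astype(float)
W=lambda x,y,z:np.r_[O+ex*x/1e3+ey*y/1e3,z]
# rectified strips by sampling along deck lines (1 mm=2px) at given height, edges along x at several y
def prof(pts,z):
    q=proj(s,[W(x,y,z) for x,y in pts]).astype(np.float32);return cv2.remap(g.astype(np.float32),q[:,0],q[:,1],1).ravel()
for lab,z,ys,a,b in(('fence inner top',.056,(-60,0,60,120,180),52,70),('block near top edge',.064,(110,125,145,165,180),-12,14),('block far top edge',.064,(110,125,165,180),48,64),('mp near top',.055,(-15,10,35,60,85),-40,-15),('mp far top',.055,(-15,10,35,60,85),48,68)):
    out=[]
    for y in ys:
        xs=np.arange(a,b,.25);p=cv2.GaussianBlur(prof([(x,y) for x in xs],z).reshape(1,-1),(5,1),0).ravel();d=np.diff(p);i=np.argsort(-abs(d))[:1];out.append((float(xs[i[0]]),int(d[i[0]])))
    print(lab,out)
for x in(-10,10,30,45):
    ys=np.arange(85,108,.25);p=prof([(x,y) for y in ys],.055);print(x,p.astype(int)[::3].tolist())
# bystanders
t=snap('top')
for q,n in(((210,225),'dropper'),((272,263),'tube'),((284,152),'ba'),((358,147),'bb')):
    c=t['color'][q[1]-6:q[1]+7,q[0]-6:q[0]+7].reshape(-1,3).mean(0);c0=cv2.cvtColor(cv2.imread('pics/top0.png'),cv2.COLOR_BGR2RGB)[q[1]-6:q[1]+7,q[0]-6:q[0]+7].reshape(-1,3).mean(0);print(n,c.round(),c0.round())
E
```

```text
t32.80 deck [-92.3  65.1] z215.1 yaw 5.58 F [ 0.3 -0.3 -0.7] w 0.001 ff 0.0
t32.85 deck [-90.1  63.6] z215.1 yaw 5.63 F [-0.1  0.1  0.3] w 0.002 ff 0.0
wrist knob [223.5, 26.8] if raised [ 29.5 137.6] if sunk [ 32.2 143.1] 784
fence inner top [(61.75, -43), (59.75, -33), (59.75, -46), (60.25, -65), (61.25, -64)]
block near top edge [(2.5, 29), (2.5, 22), (2.75, 16), (3.0, 15), (9.0, -27)]
block far top edge [(58.5, -65), (58.75, -70), (59.5, -68), (59.75, -61)]
mp near top [(-17.5, -13), (-16.0, -12), (-23.25, 7), (-16.0, -21), (-17.0, -17)]
mp far top [(60.75, -28), (59.75, -30), (60.0, -40), (60.0, -46), (60.0, -52)]
-10 [55, 55, 55, 55, 55, 55, 57, 66, 147, 167, 169, 169, 169, 169, 162, 150, 138, 128, 105, 103, 103, 104, 117, 178, 177, 177, 177, 177, 177, 177, 177]
10 [124, 123, 123, 123, 123, 123, 124, 164, 218, 246, 248, 248, 248, 248, 245, 230, 166, 107, 90, 100, 145, 224, 246, 248, 248, 248, 248, 248, 248, 243, 186]
30 [120, 120, 120, 120, 120, 121, 131, 165, 230, 245, 248, 248, 248, 247, 245, 224, 177, 123, 92, 107, 158, 220, 243, 248, 248, 248, 248, 248, 248, 248, 248]
45 [116, 117, 117, 117, 118, 136, 174, 204, 222, 248, 248, 248, 248, 246, 242, 226, 185, 107, 90, 121, 178, 226, 244, 248, 248, 248, 248, 248, 248, 248, 248]
dropper [63. 49. 42.] [63. 49. 42.]
tube [149. 142. 129.] [213.  92.  97.]
ba [188. 168. 124.] [188. 168. 124.]
bb [197. 176. 130.] [197. 176. 130.]Traceback (most recent call last):
  File "mp.py", line 9, in <module>
    k=g[(g[:,1]>g[:,1].max()-103)]
                ~~~~~~~~~~^^
    return umr_maximum(a, axis, None, out, keepdims, initial, where)
ValueError: zero-size array to reduction operation maximum which has no identity
```

Run:
```python
from h import *
s=snap('side');o=cv2.cvtColor(cv2.imread('pics/side0.png'),cv2.COLOR_BGR2RGB)
for k in('red','blue'):
    for x in blobs(mask(s,k),40,(280,150,440,300)): print(k,x[:2])
for n,(u,v) in dict(tube=(391,245),dropper=(346,300),ba=(259,240),bb=(262,190)).items():
    d=np.abs(s['color'][v-22:v+22,u-14:u+14].astype(int)-o[v-22:v+22,u-14:u+14]).mean();print(n,d.round(1))
```

```text
red ([393.9, 226.4], [386, 220, 17, 14, 196])
red ([314.1, 237.5], [309, 233, 11, 10, 96])
blue ([389.7, 183.6], [382, 177, 16, 14, 189])
tube 9.1
dropper 7.3
ba 7.3
bb 6.2
```

```bash
python3 -c "
from rig import r
print(r.sign_off())"
```

```text
the job is handed in; nothing more can be done
None
```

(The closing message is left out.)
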